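Load the battery dock and trip its hidden reset

ROBOT

A 7-joint arm with a two-finger parallel gripper is mounted at the origin on the work surface. World frame = base frame: x ahead of the robot, y to its left, z up, the work surface at z = 0. Lengths are in mm, angles in rad, forces in N, time in s.
With the tool pointing down it reaches from about 400 to 875 mm from the base axis. Payload 4.4 kg.
Tool frame: the origin (TCP) lies at the very end of the fingers, on their centre line; the grasp point (between the pads) lies 19 mm behind it; z points along the fingers, y is the direction in which the jaws open and shut (so a half turn about z gives the same grasp; the last joint's range is limited). The gripper opens to 85 mm and grips with 20 to 120 N. Pads are 22 mm wide; open, the fingers measure 114 mm over their backs; the gripper's body (76 mm by 85 mm) begins 54 mm behind the grasp point. The pads swing forward as they close: fully open they stand 13 mm farther back than shut.
Start: joints at [1.088, 0.628, 0.038, 1.517, -0.027, 0.996, -0.02], TCP at [263.172, -594.355, 231.313] pointing down, gripper open.
Joint ranges: [-3.06, 3.06], [-0.37, 2.12], [-1.25, 1.32], [0.18, 2.47], [-1.1, 4.24], [0.23, 1.98], [-2.94, 2.94]. Speed limits (rad/s): [2.57, 2.57, 3.14, 3.14, 3.14, 3.14, 3.14].

INTERFACE

Orientations are given as [roll, pitch, yaw] about the fixed x, y, z axes, in that order (R = Rz(yaw) Ry(pitch) Rx(roll)).
In Python, from cell import read_state, get_image, calibration, finish_job gives the robot as it stands. The module is installed in compiled form; this text tells all that it offers.
- The arm moves only by the tool apply_moves, never from a script. Its argument "increments" is a list of rows, each an object of numbers: "tx", "ty", "tz": the shift along the world's x, y, z in m; "rx", "ry", "rz": the turn, a rotation vector about the world's x, y, z in units of 5 degrees (1.0 is 5 degrees); "claw": the finger opening in m, from 0 to 0.0854. In form: [{"tx": .., "ty": .., "tz": .., "rx": .., "ry": .., "rz": .., "claw": ..}, ...]. A call has 1 to 12 rows; each row is the pose to reach, as a shift and turn from the pose commanded when the call began; what a row does not reach only later rows make up. A row lasts 1/10 s, in which the tool goes at most 50 mm and 8.59 degrees, less where a joint would pass 70% of its speed; a pose out of reach is approached as far as the arm can. A call with a gripper value outside its range is refused whole. The fingers move at their own pace and stop on an object; the grip force is fixed at half the most. Time passes only in rows, so rows that repeat a pose let the fingers close. It gives the time, the measured TCP pose, the force and the opening at its end, in the units of the state.
- read_state(): the state, without advancing time (a new reading comes with each control period).
- get_image(name): name is "scene" or "side" or "wrist"; returns the picture (400x640x3 uint8, red, green, blue); there is no depth.
- calibration(name): a dict with "camera_matrix" (3x3 intrinsics, pixels), "distortion" ([k1, k2, p1, p2, k3] as OpenCV has them; the pictures are not rectified), "origin" and "attitude" of the camera in the world. Camera axes: x right, y up, looking along -z (the intrinsics and any distortion apply to the point x, -y, -z); pixel columns grow to the right and rows downward; lengths in mm; the calibration is good to about 2 mm. A picture is of the moment at which its call begins: read the wrist's pose just before it. calibration takes no time and is no camera call; for the wrist camera it gives the pose at the moment of the call.
- finish_job(): hands the job in, once; it reports no verdict.
The state is a dict: "clock": time; "qpos": joint angles; "qd": joint speeds; "tau": joint torques, N m; "eef_pos": TCP position; "tool_rot": TCP orientation; "force": force on the tool from outside, world axes, zero at the start; "torque": the same for the moment, N m; "width": finger opening in mm.
Only numpy, scipy, OpenCV 4.12 (cv2) and the standard library are available. Lean on these libraries where they do the work, as an engineer would, in place of code of your own. Each camera call takes 0.05 s, during which the arm holds its last target. There are 200 camera calls.

TASK

Put every battery pack that is on the table into a free bay of the charging dock, one to a bay, and press each down until it is fully home. Then take the reset pin from its stand, slide its tip along the channel in the dock's cover plate until it drops into the one real hole hidden among the printed black squares, push the reset plunger right down and hold it there for a second, and stand the pin back upright in its stand. Leave the sewing things on the table alone.

Things in the scene. Friction and masses are not known exactly. Their poses are not given: they have to be found in the camera images.
- pack1: black battery pack, a plain block 50 mm long (its x) x 40 mm wide (its y) x 46 mm high (z), 160 g, with a grey patch on top between two thin brass strips; stands upright on the table. Origin at the centre of its underside. It may be turned half round freely. Some packs are absent in some starts.
- pack2: black battery pack, a plain block 50 mm long (its x) x 40 mm wide (its y) x 46 mm high (z), 160 g, with a grey patch on top between two thin brass strips; stands upright on the table. Origin at the centre of its underside. It may be turned half round freely. Some packs are absent in some starts.
- pack3: black battery pack, a plain block 50 mm long (its x) x 40 mm wide (its y) x 46 mm high (z), 160 g, with a grey patch on top between two thin brass strips; stands upright on the table. Origin at the centre of its underside. It may be turned half round freely. Some packs are absent in some starts.
- pack4: black battery pack, a plain block 50 mm long (its x) x 40 mm wide (its y) x 46 mm high (z), 160 g, with a grey patch on top between two thin brass strips; stands upright on the table. Origin at the centre of its underside. It may be turned half round freely. Some packs are absent in some starts.
- dock: grey charging dock fixed to the table, from -88 to +72 mm along its x, 330 mm along its y, flat deck 55 mm high; origin on the table. Four bays in a row on the side nearer the robot (x = -40 mm; y = -108, -36, 36, 108 mm). Each is a pocket open at the top, 56 mm along dock x, 46 mm along dock y: a pack goes in with its long side along dock x. The channel lies at x = +35 mm
- bay1 (a point): centre of bay 1, 22 mm below the deck, where the underside of a fully home pack lies (its top then 24 mm above the deck); axes as the dock's. A pack set in the bay first rests 14 to 16 mm below the deck on a black contact shoe, which goes down stiffly (about 6 N of friction, it stays where it is pushed) to its stop at this point
- bay2 (a point): centre of bay 2, 22 mm below the deck, where the underside of a fully home pack lies (its top then 24 mm above the deck); axes as the dock's. A pack set in the bay first rests 14 to 16 mm below the deck on a black contact shoe, which goes down stiffly (about 6 N of friction, it stays where it is pushed) to its stop at this point
- bay3 (a point): centre of bay 3, 22 mm below the deck, where the underside of a fully home pack lies (its top then 24 mm above the deck); axes as the dock's. A pack set in the bay first rests 14 to 16 mm below the deck on a black contact shoe, which goes down stiffly (about 6 N of friction, it stays where it is pushed) to its stop at this point
- bay4 (a point): centre of bay 4, 22 mm below the deck, where the underside of a fully home pack lies (its top then 24 mm above the deck); axes as the dock's. A pack set in the bay first rests 14 to 16 mm below the deck on a black contact shoe, which goes down stiffly (about 6 N of friction, it stays where it is pushed) to its stop at this point
- channel_mid (a point): middle of the straight channel in the cover plate, on its floor, 3 mm below the deck; axes as the dock's. 12 mm wide, it runs 55 mm either way along dock y. Its floor shows black 10 mm squares at 14 mm pitch; one, at most 42 mm from here either way, is a real 10 x 10 mm hole that looks like the rest, in mid-channel, with the reset plunger 7 mm down in it
- reset (a joint): the sprung reset plunger in the hidden hole: 0 m when up, 0.005 m when pressed right down (3 N to start, 6 N at the bottom); it springs back up
- pin: reset pin standing upright in its stand: a round steel shaft 6 mm thick and 50 mm long below a 30 x 30 x 6 mm flange, with an 18 x 18 x 50 mm square wooden handle on top; whole length 106 mm, 60 g. Origin at the tip (the lower end), z up along the pin, x and y square to the handle's faces
- pin_handle (a point): middle of the pin's square handle, 81 mm above the tip; axes as the pin's
- stand: wooden stand fixed to the table, 60 x 60 mm, 62 mm high, with a 14 x 14 mm square hole right through its middle; the pin's shaft hangs in the hole and its flange rests on the top, the tip then 12 mm above the table. Origin at the centre of its underside
- spool1: thread spool, 48 mm across and 52 mm high, standing among the packs; not part of the job. Origin under its centre
- spool2: thread spool, 48 mm across and 52 mm high, standing among the packs; not part of the job. Origin under its centre
- tape: round tape-measure case, 64 mm across, 24 mm high; not part of the job. Origin under its centre
- jar: closed glass jar, 68 mm across, 85 mm high; not part of the job. Origin under its centre
- bowl: white bowl, 100 mm across, 40 mm high; not part of the job. Origin under its centre
- shears: dressmaking shears lying flat, about 210 mm long; not part of the job. Origin near the pivot
There are look-alikes about, which are no part of the job. Of the things that look like the pin, the middle-sized one is meant.

How it is judged (in metres and radians):
On the way, in this order (a step that is already met when the one before it is completed fails the run):
1. every pack present is fully home in a bay ((horizontal distance between pack1 and bay1 below 0.007 m or horizontal distance between pack1 and bay2 below 0.007 m or horizontal distance between pack1 and bay3 below 0.007 m or horizontal distance between pack1 and bay4 below 0.007 m) and z of pack1 in the frame of dock between 0.03 and 0.035 m and angle between each of pack1, pack2, pack3, pack4's own z axis and vertical below 0.08 rad and (horizontal distance between pack2 and bay1 below 0.007 m or horizontal distance between pack2 and bay2 below 0.007 m or horizontal distance between pack2 and bay3 below 0.007 m or horizontal distance between pack2 and bay4 below 0.007 m) and z of pack2 in the frame of dock between 0.03 and 0.035 m and (horizontal distance between pack3 and bay1 below 0.007 m or horizontal distance between pack3 and bay2 below 0.007 m or horizontal distance between pack3 and bay3 below 0.007 m or horizontal distance between pack3 and bay4 below 0.007 m) and z of pack3 in the frame of dock between 0.03 and 0.035 m and (horizontal distance between pack4 and bay1 below 0.007 m or horizontal distance between pack4 and bay2 below 0.007 m or horizontal distance between pack4 and bay3 below 0.007 m or horizontal distance between pack4 and bay4 below 0.007 m) and z of pack4 in the frame of dock between 0.03 and 0.035 m), for 0.2 s.
2. the pin, in the hidden hole, holds the reset plunger down (all of step 1 and value of joint reset above 0.0035 m and z of pin in the frame of channel_mid below -0.006 m and horizontal distance between pin and channel_mid below 0.055 m), for 0.4 s.
At the end, for the whole second after the job is handed in: Every pack present is in a bay within 7 mm of its centre, upright and within 2 mm of fully home; the pin stands upright in the stand's hole, its flange on the stand's top (within 4 mm), at rest; the reset plunger is up again (all of step 1 and horizontal distance between pin and stand below 0.009 m and height (world z) of pin below 0.016 m and angle between pin's own z axis and vertical below 0.1 rad and linear speed of pin below 0.02 m/s and value of joint reset below 0.001 m); the robot touches nothing.
It fails at once if a sewing thing (spool, tape measure, jar, bowl, shears) is knocked over or pushed more than 60 mm (distance of any of spool1, spool2, tape, jar, bowl, shears from where it was at the start of the episode above 0.06 m or angle between any of spool1, spool2, tape, jar, bowl, shears's own z axis and vertical above 0.6 rad).
Of pack1, pack2, pack3, pack4 only 2 to 4 are there at a start; the rules pass over those that are not, and their reading is None.
At some moment in a run one of pack1, pack2, pack3, pack4 may be knocked a few centimetres aside while the robot is not near it.
It also fails if it takes over 210 s, if anything falls off the work surface, if the arm or the gripper's body presses on something with over 40 N, if the wrist force passes 120 N, or if a joint passes its speed limit or range.

## Working session

There is one attempt and no reset: what is moved stays moved. The work goes in short steps, Python scripts to look and compute and a tool call to move; the robot and the scene stay as the last step left them, time stands still between calls to the robot, and variables do not carry over. Pictures are saved under pics/ and viewed, about 12 in all and at most 16, crops included, and the job is handed in when it is done.

Besides the shell and the picture viewer there is one more tool, called as name([rows], argument=value, ...), one row to a line, values as JSON. apply_moves: Moves the arm, as the interface text tells. Its arguments: {"type":"object","properties":{"increments":{"type":"array"}},"required":["increments"]}

```bash
mkdir -p pics
cat > h.py <<'E'
import numpy as np, cv2
from cell import read_state, get_image, calibration, finish_job
from scipy.spatial.transform import Rotation as R
def save(n,im): cv2.imwrite(f'pics/{n}.png',im[:,:,::-1])
def att(c):
    a=np.array(c['attitude'],float)
    return a if a.shape==(3,3) else R.from_euler('xyz',a).as_matrix()
def ray(c,px):
    p=cv2.undistortPoints(np.array(px,float).reshape(-1,1,2),np.array(c['camera_matrix'],float),np.array(c['distortion'],float)).reshape(-1,2)
    d=np.c_[p[:,0],-p[:,1],-np.ones(len(p))]
    return np.array(c['origin'],float),d@att(c).T
def onz(c,px,z):
    o,d=ray(c,px); return o+d*((z-o[2])/d[:,2])[:,None]
def proj(c,P):
    q=(np.atleast_2d(P)-np.array(c['origin']))@att(c); q=q*[1,-1,-1]
    return cv2.projectPoints(q,np.zeros(3),np.zeros(3),np.array(c['camera_matrix'],float),np.array(c['distortion'],float))[0].reshape(-1,2)
E
python3 - <<'E'
from h import *
for n in ('scene','side','wrist'):
    print(n,calibration(n)); save(n+'0',get_image(n))
print(read_state())
E
```

```text
scene {'camera_matrix': array([[406.80600305,   0.        , 316.46977636],
       [  0.        , 406.80600305, 201.91963537],
       [  0.        ,   0.        ,   1.        ]]), 'distortion': array([0.0107451, 0.       , 0.       , 0.       , 0.       ]), 'origin': array([1336.69462207,  357.0020134 ,  736.09439926]), 'attitude': array([ 0.89967513, -0.02158106,  2.02010582])}
side {'camera_matrix': array([[486.53572133,   0.        , 314.50464262],
       [  0.        , 486.53572133, 190.31423075],
       [  0.        ,   0.        ,   1.        ]]), 'distortion': array([-0.04714478,  0.        ,  0.        ,  0.        ,  0.        ]), 'origin': array([  17.65397939, 1035.75663627, 1081.5064634 ]), 'attitude': array([ 0.88579873, -0.00939483, -2.64361467])}
wrist {'camera_matrix': array([[344.83922877,   0.        , 320.13233669],
       [  0.        , 344.83922877, 201.65577611],
       [  0.        ,   0.        ,   1.        ]]), 'distortion': array([0.02230982, 0.        , 0.        , 0.        , 0.        ]), 'origin': array([ 322.76448605, -566.49441023,  372.24912536]), 'attitude': array([-2.64100437e-01,  1.09108753e-03, -1.15327516e+00])}
{'clock': 0.15, 'qpos': array([ 1.08817459,  0.62912925,  0.03843188,  1.51813329, -0.02700566,
        0.99631119, -0.01998799]), 'qd': array([-9.15159796e-04, -2.60562870e-03, -6.81271852e-05, -4.52921142e-03,
        2.16535966e-04, -9.02127775e-04, -2.74071917e-03]), 'tau': array([ 2.47808064e-03, -5.63798261e+01,  1.22795396e+00, -1.93651217e+01,
        1.11244601e-02,  7.42848875e-03,  2.23492691e-06]), 'eef_pos': array([ 263.00415667, -593.89377576,  230.60450139]), 'tool_rot': array([-3.14012859e+00, -7.67566094e-06,  4.16844132e-01]), 'force': array([ 0.65175245, -1.21992553,  0.77380322]), 'torque': array([-0.00689448,  0.0064179 ,  0.01273501]), 'width': 85.35904302544803}
```

View pics/scene0.png

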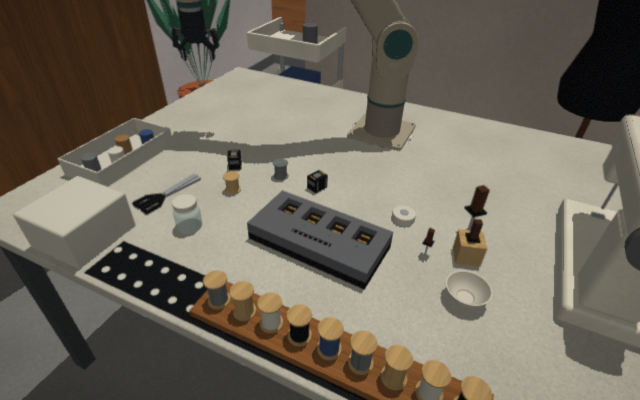

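View pics/side0.png

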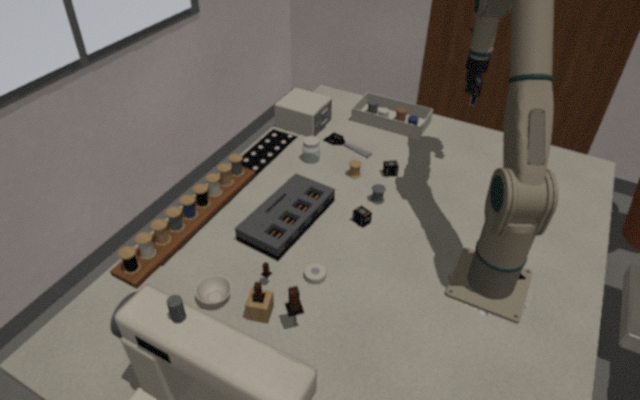

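Scene: two packs at (317,180) and (234,158), dock bays at about (290,207) to (365,236), and the pin in its stand at (475,235), with a larger and a smaller look-alike beside it. Side: packs at (362,215) and (390,168), stand at (259,305). Rough positions first, then close looks.

Run:
```python
from h import *
s=calibration('scene');d=calibration('side')
def pr(n,a,b,z): print(n,onz(s,[a],z)[0,:2].round(),onz(d,[b],z)[0,:2].round())
pr('packA',(317,175),(362,211),46)
pr('packB',(234,154),(390,164),46)
for i,(a,b) in enumerate([((290,207),(313,193)),((315,217),(301,205)),((339,227),(288,217)),((365,236),(275,231))]): pr('bay',a,b,45)
pr('deck corner near', (283,193),(335,187),55)
pr('stand',(470,241),(260,298),62)
pr('pin top',(477,222),(258,284),118)
pr('big',(482,188),(293,291),106)
pr('small',(430,230),(266,266),60)
pr('spool grey',(280,162),(378,189),52)
pr('spool tan',(232,175),(355,163),52)
pr('tape',(403,213),(316,271),24)
```

```text
packA [430. -62.] [432. -65.]
packB [ 447. -346.] [ 448. -348.]
bay [598. -61.] [613. -69.]
bay [605.  16.] [617.   4.]
bay [612.  88.] [625.  74.]
bay [613. 158.] [627. 148.]
deck corner near [ 564. -102.] [ 558. -122.]
stand [532. 395.] [517. 394.]
pin top [526. 396.] [519. 395.]
big [362. 387.] [435. 363.]
small [535. 299.] [565. 292.]
spool grey [ 428. -189.] [ 428. -186.]
spool tan [ 553. -279.] [ 558. -284.]
tape [457. 213.] [449. 212.]
```

Run:
```python
from h import *
a=cv2.imread('pics/scene0.png')[140:270,215:405]; b=cv2.imread('pics/side0.png')[150:330,225:405]
a=cv2.resize(a,None,fx=400/190,fy=400/190,interpolation=2);b=cv2.resize(b,None,fx=400/180,fy=400/180,interpolation=2)
im=np.zeros((400,800,3),np.uint8); im[:a.shape[0],:400]=a; im[:b.shape[0],400:800]=b[:,:400]
cv2.imwrite('pics/crop0.png',np.clip(im*1.8,0,255))
```

```text
[ WARN:0@0.690] global loadsave.cpp:1063 imwrite_ Unsupported depth image for selected encoder is fallbacked to CV_8U.
```

apply_moves([
  {"tx": 0.17,"ty": 0.25,"tz": 0.0},
  {"tx": 0.17,"ty": 0.25},
  {"tx": 0.17,"ty": 0.25},
  {"tx": 0.17,"ty": 0.25},
  {"tx": 0.17,"ty": 0.25},
  {"tx": 0.17,"ty": 0.25},
  {"tx": 0.17,"ty": 0.25},
  {"tx": 0.17,"ty": 0.25},
  {"tx": 0.17,"ty": 0.25},
  {"tx": 0.17,"ty": 0.25},
])

```text
$.increments[0]: bad value
```

```bash
cat >> h.py <<'E'
def rect(c,im,xy,z,rad=45,thr=70):
    """dark block top near xy at height z: warp to metric top view, find dark blob, min-area rect"""
    S=2.0;n=int(2*rad*S)
    g=np.stack(np.meshgrid(np.arange(n)/S-rad,rad-np.arange(n)/S),-1).reshape(-1,2)
    P=np.c_[g+xy,np.full(len(g),z)]; m=proj(c,P).astype(np.float32).reshape(n,n,2)
    return cv2.remap(im,m[...,0],m[...,1],1),S
E
python3 - <<'E'
from h import *
print(read_state()['eef_pos'],read_state()['tool_rot'])
c=calibration('wrist');im=get_image('wrist');save('w1',im)
t,S=rect(c,im,np.array([447,-347]),46,60)
save('w1t',np.hstack([cv2.resize(im,(640,400)),cv2.resize(t,(160,160)) if 0 else np.vstack([cv2.resize(t,(160,160)),np.zeros((240,160,3),np.uint8)])]))
E
```

```text
[ 263.00415667 -593.89377576  230.60450139] [-3.14012859e+00 -7.67566094e-06  4.16844132e-01]
```

View pics/w1t.png

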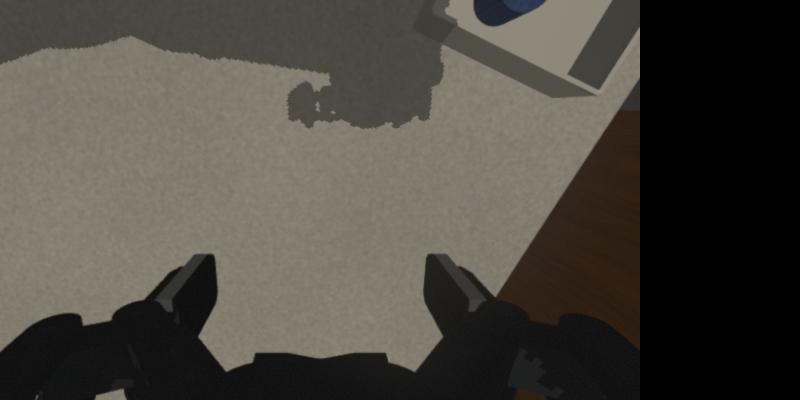

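The move was refused because each row needs every field. The picture shows only the fingers and bare table.

apply_moves([
  {"tx": 0.02,"ty": 0.03,"tz": 0,"rx": 0,"ry": 0,"rz": 0,"claw": 0.085},
  {"tx": 0.15,"ty": 0.22,"tz": 0.03,"rx": 0,"ry": 0,"rz": 0,"claw": 0.085},
  {"tx": 0.15,"ty": 0.22,"tz": 0.03,"rx": 0,"ry": 0,"rz": 0,"claw": 0.085},
  {"tx": 0.15,"ty": 0.22,"tz": 0.03,"rx": 0,"ry": 0,"rz": 0,"claw": 0.085},
  {"tx": 0.15,"ty": 0.22,"tz": 0.03,"rx": 0,"ry": 0,"rz": 0,"claw": 0.085},
  {"tx": 0.15,"ty": 0.22,"tz": 0.03,"rx": 0,"ry": 0,"rz": 0,"claw": 0.085},
  {"tx": 0.15,"ty": 0.22,"tz": 0.03,"rx": 0,"ry": 0,"rz": 0,"claw": 0.085},
  {"tx": 0.15,"ty": 0.22,"tz": 0.03,"rx": 0,"ry": 0,"rz": 0,"claw": 0.085},
  {"tx": 0.15,"ty": 0.22,"tz": 0.03,"rx": 0,"ry": 0,"rz": 0,"claw": 0.085},
  {"tx": 0.15,"ty": 0.22,"tz": 0.03,"rx": 0,"ry": 0,"rz": 0,"claw": 0.085},
])

```text
clock: 1.2
eef_pos: [411.9, -375.8, 261.0]
tool_rot: [-3.142, 0.001, 0.414]
force: [-0.1, -0.3, 0.4]
width: 85.5
```

Run:
```python
from h import *
print(read_state()['eef_pos'],read_state()['tool_rot'])
c=calibration('wrist');im=get_image('wrist');save('w1',im)
print(proj(c,[[447,-347,46]]))
t,S=rect(c,im,np.array([447,-347]),46,60)
g=cv2.cvtColor(t,cv2.COLOR_RGB2GRAY)
save('w1t',np.hstack([im,np.vstack([cv2.resize(t,(160,160)),np.zeros((240,160,3),np.uint8)])]))
```

```text
[ 411.88311987 -375.76892012  261.01409181] [-3.14151047e+00  9.12306404e-04  4.13885537e-01]
[[308.84349295 130.58942902]]
```

View pics/w1t.png

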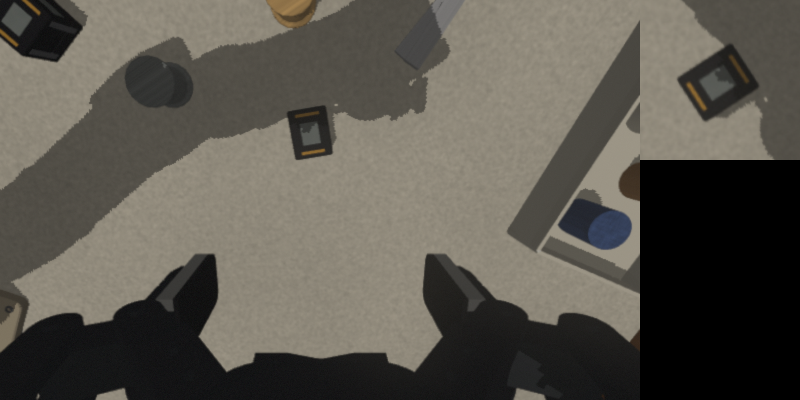

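Pack B sits at (310,132) and its brass strips give its axis. Pack A is at (40,25), the grey spool at (155,80) and the shears at (430,30).

```bash
cat >> h.py <<'E'
def pack(c,im,xy,rad=50,z=46):
    t,S=rect(c,im,np.array(xy,float),z,rad)
    h=cv2.cvtColor(t,cv2.COLOR_RGB2HSV)
    m=cv2.inRange(h,(8,130,50),(28,255,255))
    n,l,st,ce=cv2.connectedComponentsWithStats(m)
    k=[i for i in range(1,n) if st[i,4]>25]
    k=sorted(k,key=lambda i:-st[i,4])[:2]
    if len(k)<2: return None
    p=[np.array(xy)+[ce[i][0]/S-rad,rad-ce[i][1]/S] for i in k]
    a=[]
    for i in k:
        r=cv2.minAreaRect(np.argwhere(l==i)[:,::-1].astype(np.float32)); a.append(([round(v/S,1) for v in r[1]],round(r[2],1)))
    d=p[1]-p[0]
    return (p[0]+p[1])/2,np.degrees(np.arctan2(d[1],d[0]))%180,np.hypot(*d),a
E
python3 - <<'E'
from h import *
c=calibration('wrist');im=get_image('wrist')
print(pack(c,im,(447,-347)))
s=get_image('scene');d=get_image('side')
for xy in ((447,-347),(431,-63)):
  print(pack(calibration('scene'),s,xy),pack(calibration('side'),d,xy))
E
```

```text
(array([ 445.13105264, -348.83101852]), np.float64(32.94095059784877), np.float64(37.99744303236571), [([24.3, 3.5], 56.3), ([22.7, 2.4], 56.3)])
None None
None (array([414.49919181, -55.76675647]), np.float64(60.845639494397545), np.float64(12.383641387132084), [([6.8, 19.5], 3.3), ([2.5, 3.0], 90.0)])
```

apply_moves([
  {"tx": 0.033,"ty": 0.027,"tz": -0.05,"rx": 0,"ry": 0,"rz": 1.85,"claw": 0.085},
  {"tx": 0.033,"ty": 0.027,"tz": -0.1,"rx": 0,"ry": 0,"rz": 1.85,"claw": 0.085},
  {"tx": 0.033,"ty": 0.027,"tz": -0.15,"rx": 0,"ry": 0,"rz": 1.85,"claw": 0.085},
  {"tx": 0.033,"ty": 0.027,"tz": -0.18,"rx": 0,"ry": 0,"rz": 1.85,"claw": 0.085},
  {"tx": 0.033,"ty": 0.027,"tz": -0.18,"rx": 0,"ry": 0,"rz": 1.85,"claw": 0.085},
  {"tx": 0.033,"ty": 0.027,"tz": -0.18,"rx": 0,"ry": 0,"rz": 1.85,"claw": 0.085},
])

```text
clock: 2.0
eef_pos: [446.0, -347.7, 81.5]
tool_rot: [-3.141, 0.0, 0.578]
force: [-0.6, 0.3, 1.4]
width: 85.2
```

Run:
```python
from h import *
st=read_state();print(st['eef_pos'],st['tool_rot'])
c=calibration('wrist');im=get_image('wrist')
print(proj(c,[[445,-349,46]]),pack(c,im,(445,-349)))
```

```text
[ 446.04400176 -347.70694863   81.50427774] [-3.14086668e+00  4.01399832e-04  5.77729523e-01]
[[322.71683069 236.10089009]] (array([ 445.4515939 , -348.94778488]), np.float64(33.112638663721064), np.float64(38.00655373794736), [([24.5, 3.6], 57.0), ([23.7, 3.0], 57.0)])
```

apply_moves([
  {"tx": 0,"ty": -0.001,"tz": -0.03,"rx": 0,"ry": 0,"rz": 0,"claw": 0.085},
  {"tx": 0,"ty": -0.001,"tz": -0.056,"rx": 0,"ry": 0,"rz": 0,"claw": 0.085},
  {"tx": 0,"ty": -0.001,"tz": -0.056,"rx": 0,"ry": 0,"rz": 0,"claw": 0.085},
  {"tx": 0,"ty": -0.001,"tz": -0.056,"rx": 0,"ry": 0,"rz": 0,"claw": 0.03},
  {"tx": 0,"ty": -0.001,"tz": -0.056,"rx": 0,"ry": 0,"rz": 0,"claw": 0.03},
  {"tx": 0,"ty": -0.001,"tz": -0.056,"rx": 0,"ry": 0,"rz": 0,"claw": 0.03},
  {"tx": 0,"ty": -0.001,"tz": -0.056,"rx": 0,"ry": 0,"rz": 0,"claw": 0.03},
  {"tx": 0,"ty": -0.001,"tz": -0.056,"rx": 0,"ry": 0,"rz": 0,"claw": 0.03},
  {"tx": 0,"ty": -0.001,"tz": -0.056,"rx": 0,"ry": 0,"rz": 0,"claw": 0.03},
  {"tx": 0,"ty": -0.001,"tz": -0.056,"rx": 0,"ry": 0,"rz": 0,"claw": 0.03},
])

```text
clock: 3.05
eef_pos: [447.4, -349.3, 27.3]
tool_rot: [3.138, -0.001, 0.578]
force: [-0.4, 0.9, 8.1]
width: 38.8
```

apply_moves([
  {"tx": 0,"ty": 0,"tz": 0.03,"rx": 0,"ry": 0,"rz": 0,"claw": 0.03},
  {"tx": 0,"ty": 0,"tz": 0.08,"rx": 0,"ry": 0,"rz": 0,"claw": 0.03},
  {"tx": 0,"ty": 0,"tz": 0.13,"rx": 0,"ry": 0,"rz": 0,"claw": 0.03},
  {"tx": 0.09,"ty": 0.39,"tz": 0.23,"rx": 0,"ry": 0,"rz": -7.4,"claw": 0.03},
  {"tx": 0.09,"ty": 0.39,"tz": 0.23,"rx": 0,"ry": 0,"rz": -7.4,"claw": 0.03},
  {"tx": 0.09,"ty": 0.39,"tz": 0.23,"rx": 0,"ry": 0,"rz": -7.4,"claw": 0.03},
  {"tx": 0.09,"ty": 0.39,"tz": 0.23,"rx": 0,"ry": 0,"rz": -7.4,"claw": 0.03},
  {"tx": 0.09,"ty": 0.39,"tz": 0.23,"rx": 0,"ry": 0,"rz": -7.4,"claw": 0.03},
  {"tx": 0.09,"ty": 0.39,"tz": 0.23,"rx": 0,"ry": 0,"rz": -7.4,"claw": 0.03},
  {"tx": 0.09,"ty": 0.39,"tz": 0.23,"rx": 0,"ry": 0,"rz": -7.4,"claw": 0.03},
  {"tx": 0.09,"ty": 0.39,"tz": 0.23,"rx": 0,"ry": 0,"rz": -7.4,"claw": 0.03},
  {"tx": 0.09,"ty": 0.39,"tz": 0.23,"rx": 0,"ry": 0,"rz": -7.4,"claw": 0.03},
])

```text
clock: 4.25
eef_pos: [537.6, 49.4, 257.1]
tool_rot: [-3.137, -0.004, -0.058]
force: [0.8, 0.5, -1.3]
width: 38.9
```

apply_moves([
  {"tx": 0,"ty": 0,"tz": 0,"rx": 0,"ry": 0,"rz": 0,"claw": 0.03},
  {"tx": 0,"ty": 0,"tz": 0,"rx": 0,"ry": 0,"rz": 0,"claw": 0.03},
  {"tx": 0,"ty": 0,"tz": 0,"rx": 0,"ry": 0,"rz": 0,"claw": 0.03},
])

```text
clock: 4.55
eef_pos: [535.5, 39.1, 255.1]
tool_rot: [3.14, 0.001, -0.071]
force: [-0.7, 0.2, -1.6]
width: 38.8
```

Run:
```python
from h import *
st=read_state();print(st['eef_pos'],st['tool_rot'])
c=calibration('wrist');print(c['origin'],c['attitude']);im=get_image('wrist')
save('w2',im)
```

```text
[535.45609935  39.07352053 255.1050131 ] [ 3.14023370e+00  8.93178799e-04 -7.09886900e-02]
[600.79659653  35.48419702 396.80006886] [-0.26464775 -0.00206734 -1.64110799]
```

View pics/w2.png

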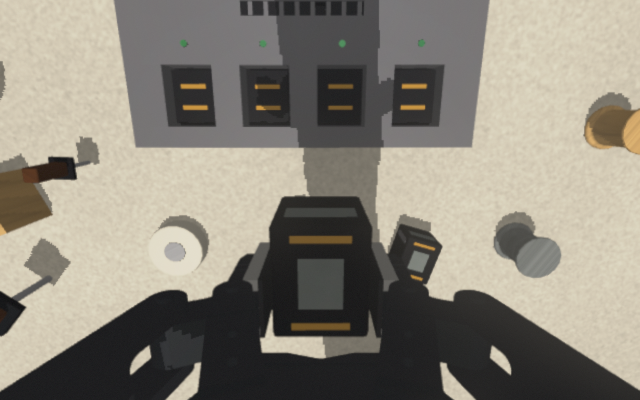

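The wrist view shows four empty bays at about (190,95), (265,95), (341,95) and (417,95). The channel is at (302,7), the held pack at (320,265), pack A at (415,252).

Run:
```python
from h import *
c=calibration('wrist');im=get_image('wrist')
t,S=rect(c,im,np.array([640.,40.]),55,170)
g=cv2.cvtColor(t,cv2.COLOR_RGB2GRAY)
print('dock L/R etc', [im[y,x].tolist() for x,y in ((140,100),(165,100),(172,75),(310,100),(321,80),(330,72))])
for th in (40,48,55,62):
    m=(cv2.medianBlur(g,3)<th).astype(np.uint8)
    cs,_=cv2.findContours(m,cv2.RETR_EXTERNAL,2)
    for q in cs:
        r=cv2.minAreaRect(q)
        if 30<min(r[1])/S<60 and max(r[1])/S<80: print(th,(np.array([640,40])+[r[0][0]/S-170,170-r[0][1]/S]).round(1),np.array(r[1])/S,r[2])
print(pack(c,im,(431,-63)))
h=cv2.cvtColor(t,cv2.COLOR_RGB2HSV);m=cv2.inRange(h,(45,80,40),(85,255,255))
n,l,s,ce=cv2.connectedComponentsWithStats(m)
print([((np.array([640,40])+[ce[i][0]/S-170,170-ce[i][1]/S]).round(1),s[i,4]) for i in range(1,n) if s[i,4]>6])
save('dock_t',t)
```

```text
dock L/R etc [[120, 117, 117], [87, 85, 85], [46, 46, 46], [75, 74, 74], [35, 35, 36], [36, 36, 36]]
40 [609.5  16. ] [49.92108536 40.69815826] 4.0141754150390625
40 [612.9  73.5] [37.94922638 30.81603241] 63.83843231201172
48 [614.1 -53.2] [31.59895897 35.01195145] 4.39870548248291
48 [609.3  15.8] [51.25755692 41.93487549] 3.945185899734497
48 [614.1  82.8] [50.4072876 38.2240448] 4.085616588592529
48 [618.8 153.8] [50.87039566 35.37416077] 4.085616588592529
55 [604.5 -53.6] [51.77013779 38.27155304] 4.39870548248291
55 [609.6  15.5] [52.83317947 43.02273178] 4.159642219543457
55 [614.   83.2] [51.27071762 39.99580002] 3.990912914276123
55 [618.9 154.1] [51.67891312 36.84053421] 4.184916019439697
62 [604.4 -56.3] [52.54123688 44.37841797] 4.236394882202148
62 [610.2  14.6] [55.00106049 45.44166565] 4.134671211242676
62 [614.6  85.3] [53.00543213 44.95611572] 3.8785247802734375
62 [619.7 157.4] [53.27746201 44.02009583] 4.159642219543457
(array([429.31928643, -63.78143403]), np.float64(167.16723356164925), np.float64(38.259414972906306), [([3.8, 23.9], 20.6), ([4.3, 14.7], 21.8)])
[(array([665.9, 154.6]), np.int32(90)), (array([661.1,  83.1]), np.int32(82)), (array([656. ,  11.1]), np.int32(103)), (array([651. , -60.6]), np.int32(89))]
```

View pics/dock_t.png

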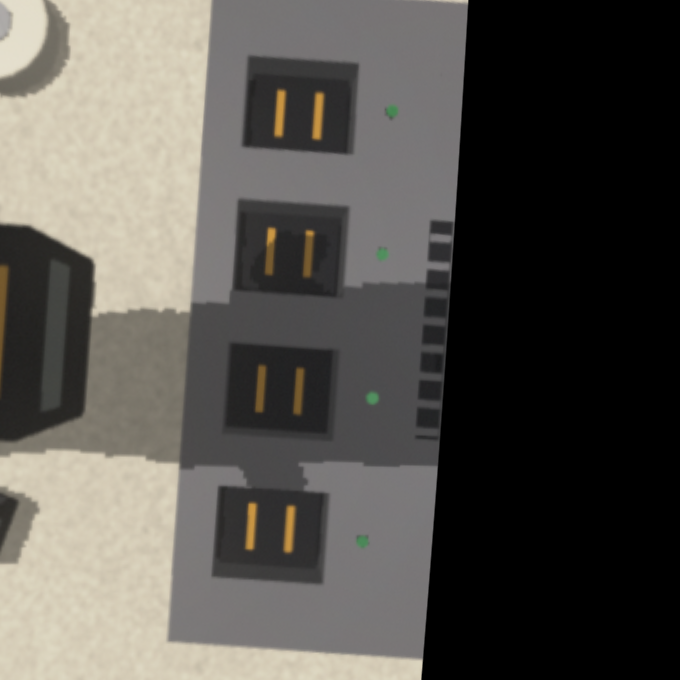

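Run:
```python
from h import *
st=read_state();e=st['eef_pos'];print(e,st['tool_rot'],st['force'])
c=calibration('wrist');im=get_image('wrist')
r=pack(c,im,e[:2],60,e[2]+18.7);print(r, r[0]-e[:2])
```

```text
[535.69761186  39.45325654 255.10599358] [ 3.14077292e+00  7.19704166e-04 -7.09595511e-02] [-0.15870772 -0.26112125 -1.73044134]
(array([534.07656995,  40.34144756]), np.float64(175.69868305769256), np.float64(37.83670891547521), [([3.4, 23.7], 3.6), ([3.1, 23.6], 4.1)]) [-1.6210419   0.88819102]
```

apply_moves([
  {"tx": 0.04,"ty": 0.023,"tz": -0.02,"rx": 0,"ry": 0,"rz": 0,"claw": 0.03},
  {"tx": 0.081,"ty": 0.046,"tz": -0.05,"rx": 0,"ry": 0,"rz": 0,"claw": 0.03},
  {"tx": 0.081,"ty": 0.046,"tz": -0.1,"rx": 0,"ry": 0,"rz": 0,"claw": 0.03},
  {"tx": 0.081,"ty": 0.046,"tz": -0.15,"rx": 0,"ry": 0,"rz": 0,"claw": 0.03},
  {"tx": 0.081,"ty": 0.046,"tz": -0.15,"rx": 0,"ry": 0,"rz": 0,"claw": 0.03},
  {"tx": 0.081,"ty": 0.046,"tz": -0.15,"rx": 0,"ry": 0,"rz": 0,"claw": 0.03},
  {"tx": 0.081,"ty": 0.046,"tz": -0.15,"rx": 0,"ry": 0,"rz": 0,"claw": 0.03},
  {"tx": 0.081,"ty": 0.046,"tz": -0.15,"rx": 0,"ry": 0,"rz": 0,"claw": 0.03},
  {"tx": 0.081,"ty": 0.046,"tz": -0.15,"rx": 0,"ry": 0,"rz": 0,"claw": 0.03},
])

```text
clock: 5.6
eef_pos: [618.6, 87.7, 107.8]
tool_rot: [-3.141, -0.004, -0.068]
force: [0.2, 0.4, -0.7]
width: 38.7
```

Run:
```python
from h import *
st=read_state();e=st['eef_pos'];print(e,st['tool_rot'],st['force'])
c=calibration('wrist');im=get_image('wrist');save('w3',im)
r=pack(c,im,e[:2],60,e[2]+18.7);print(r, r[0]-e[:2])
```

```text
[618.60248804  87.72223476 107.82662143] [-3.14054796 -0.00409372 -0.06776245] [ 0.2162758   0.4099655  -0.72124982]
(array([616.8750709 ,  88.69579762]), np.float64(175.56796703541582), np.float64(37.759304203608636), [([3.5, 23.6], 2.6), ([3.2, 24.1], 3.8)]) [-1.72741714  0.97356286]
```

View pics/w3.png

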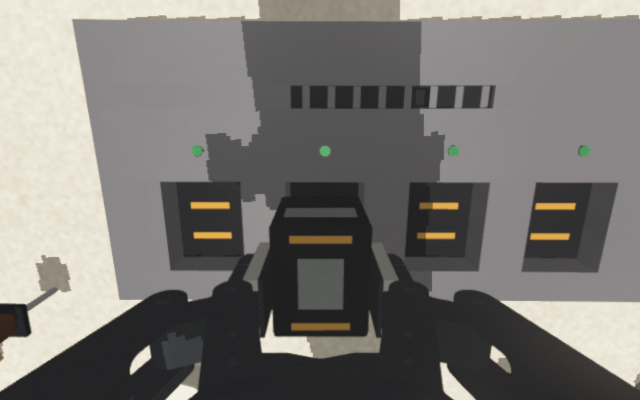

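Close view: LEDs at (197,151), (325,151), (453,151) and (583,151). The held pack hides bay 3, centred on it. The channel square at (420,97) looks different from the rest and may be the real hole.

Run:
```python
from h import *
c=calibration('wrist');im=get_image('wrist')
h=cv2.cvtColor(im,cv2.COLOR_RGB2HSV);m=cv2.inRange(h,(45,80,40),(85,255,255));m[:120]=0;m[180:]=0
n,l,s,ce=cv2.connectedComponentsWithStats(m)
for i in range(1,n):
    if s[i,4]>15:print(ce[i],onz(c,[ce[i]],55)[0])
pts=[(162,182),(242,182),(169,271),(407,182),(488,183),(478,271),(535,183),(617,183),(601,272)]
print(onz(c,pts,55).round(1))
cr=im[80:115,280:505]; save('ch',cv2.resize(cr,None,fx=3.5,fy=3.5,interpolation=cv2.INTER_CUBIC))
```

```text
[196.  149.5] [666.03308312 154.83439795  55.        ]
[324.86956522 149.94565217] [661.05326376  82.97083784  55.        ]
[453.43023256 150.09302326] [656.07511129  11.30383919  55.        ]
[584.8021978  149.78021978] [651.16374729 -60.57145505  55.        ]
[[648.9 177.1  55. ]
 [645.9 131.6  55. ]
 [593.6 183.   55. ]
 [639.6  37.1  55. ]
 [635.9  -8.9  55. ]
 [581.   -5.9  55. ]
 [634.1 -35.3  55. ]
 [631.  -80.7  55. ]
 [575.8 -79.5  55. ]]
```

View pics/ch.png

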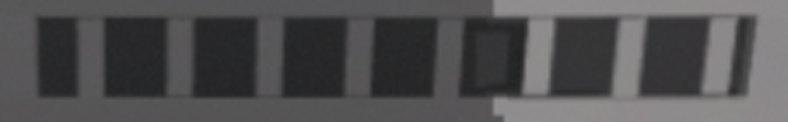

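apply_moves([
  {"tx": -0.001,"ty": -0.002,"tz": -0.015,"rx": 0,"ry": 0,"rz": 0,"claw": 0.03},
  {"tx": -0.001,"ty": -0.002,"tz": -0.015,"rx": 0,"ry": 0,"rz": 0,"claw": 0.03},
  {"tx": -0.001,"ty": -0.002,"tz": -0.015,"rx": 0,"ry": 0,"rz": 0,"claw": 0.03},
  {"tx": -0.001,"ty": -0.002,"tz": -0.015,"rx": 0,"ry": 0,"rz": 0,"claw": 0.03},
])

```text
clock: 6.1
eef_pos: [616.6, 85.8, 90.9]
tool_rot: [-3.141, -0.001, -0.068]
force: [-1.0, -1.0, -1.5]
width: 38.3
```

Run:
```python
from h import *
st=read_state();e=st['eef_pos'];print(e,st['tool_rot'],st['force'])
c=calibration('wrist');im=get_image('wrist')
r=pack(c,im,e[:2],60,e[2]+18.7);print(r, r[0]-e[:2])
h=cv2.cvtColor(im,cv2.COLOR_RGB2HSV);m=cv2.inRange(h,(45,80,40),(85,255,255));m[:90]=0;m[200:]=0
n,l,s,ce=cv2.connectedComponentsWithStats(m)
for i in range(1,n):
    if s[i,4]>15:print(ce[i],onz(c,[ce[i]],55)[0])
```

```text
[616.64127925  85.80339233  90.93291606] [-3.14133574e+00 -9.78826902e-04 -6.75183070e-02] [-0.99650737 -0.98604756 -1.45133834]
(array([614.93956922,  86.73224355]), np.float64(175.59298980375513), np.float64(37.81748361255143), [([3.6, 23.7], 3.6), ([3.2, 24.0], 3.8)]) [-1.70171003  0.92885121]
[180.36448598 150.00934579] [666.01888234 154.78408207  55.        ]
[321.01904762 150.44761905] [661.09127793  83.06798908  55.        ]
[461.63207547 150.64150943] [656.09426785  11.32448009  55.        ]
[605.4954955  150.36036036] [651.14194327 -60.55013334  55.        ]
```

apply_moves([
  {"tx": 0,"ty": -0.0005,"tz": -0.006,"rx": 0,"ry": 0,"rz": 0.1,"claw": 0.03},
  {"tx": 0,"ty": -0.0005,"tz": -0.012,"rx": 0,"ry": 0,"rz": 0.1,"claw": 0.03},
  {"tx": 0,"ty": -0.0005,"tz": -0.018,"rx": 0,"ry": 0,"rz": 0.1,"claw": 0.03},
  {"tx": 0,"ty": -0.0005,"tz": -0.022,"rx": 0,"ry": 0,"rz": 0.1,"claw": 0.03},
  {"tx": 0,"ty": -0.0005,"tz": -0.022,"rx": 0,"ry": 0,"rz": 0.1,"claw": 0.03},
  {"tx": 0,"ty": -0.0005,"tz": -0.022,"rx": 0,"ry": 0,"rz": 0.1,"claw": 0.03},
])

```text
clock: 6.75
eef_pos: [616.1, 85.1, 68.1]
tool_rot: [3.141, 0.0, -0.059]
force: [-0.1, -0.4, -0.8]
width: 38.6
```

apply_moves([
  {"tx": 0,"ty": 0,"tz": -0.003,"rx": 0,"ry": 0,"rz": -0.1,"claw": 0.03},
  {"tx": 0,"ty": 0,"tz": -0.006,"rx": 0,"ry": 0,"rz": -0.1,"claw": 0.03},
  {"tx": 0,"ty": 0,"tz": -0.009,"rx": 0,"ry": 0,"rz": -0.1,"claw": 0.03},
  {"tx": 0,"ty": 0,"tz": -0.009,"rx": 0,"ry": 0,"rz": -0.1,"claw": 0.03},
  {"tx": 0,"ty": 0,"tz": -0.009,"rx": 0,"ry": 0,"rz": -0.1,"claw": 0.03},
])

```text
clock: 7.25
eef_pos: [616.8, 85.2, 60.3]
tool_rot: [-3.141, -0.001, -0.068]
force: [-1.2, -0.3, 6.6]
width: 38.6
```

Predicted home is 60.3, but the force is only at friction level. Push on until it hits the stop.

apply_moves([
  {"tx": 0,"ty": 0,"tz": -0.002,"rx": 0,"ry": 0,"rz": 0,"claw": 0.03},
  {"tx": 0,"ty": 0,"tz": -0.003,"rx": 0,"ry": 0,"rz": 0,"claw": 0.03},
  {"tx": 0,"ty": 0,"tz": -0.003,"rx": 0,"ry": 0,"rz": 0,"claw": 0.03},
  {"tx": 0,"ty": 0,"tz": -0.003,"rx": 0,"ry": 0,"rz": 0,"claw": 0.03},
])

```text
clock: 7.65
eef_pos: [616.9, 85.1, 60.1]
tool_rot: [-3.141, -0.002, -0.068]
force: [-6.6, -0.4, 26.1]
width: 38.6
```

apply_moves([
  {"tx": 0,"ty": 0,"tz": 0.003,"rx": 0,"ry": 0,"rz": 0,"claw": 0.07},
  {"tx": 0,"ty": 0,"tz": 0.003,"rx": 0,"ry": 0,"rz": 0,"claw": 0.07},
  {"tx": 0,"ty": 0,"tz": 0.003,"rx": 0,"ry": 0,"rz": 0,"claw": 0.07},
  {"tx": 0,"ty": 0,"tz": 0.03,"rx": 0,"ry": 0,"rz": 0,"claw": 0.07},
  {"tx": 0,"ty": 0,"tz": 0.08,"rx": 0,"ry": 0,"rz": 0,"claw": 0.085},
  {"tx": -0.187,"ty": -0.149,"tz": 0.14,"rx": 0,"ry": 0,"rz": 0,"claw": 0.085},
  {"tx": -0.187,"ty": -0.149,"tz": 0.14,"rx": 0,"ry": 0,"rz": 0,"claw": 0.085},
  {"tx": -0.187,"ty": -0.149,"tz": 0.14,"rx": 0,"ry": 0,"rz": 0,"claw": 0.085},
  {"tx": -0.187,"ty": -0.149,"tz": 0.14,"rx": 0,"ry": 0,"rz": 0,"claw": 0.085},
  {"tx": -0.187,"ty": -0.149,"tz": 0.14,"rx": 0,"ry": 0,"rz": 0,"claw": 0.085},
  {"tx": -0.187,"ty": -0.149,"tz": 0.14,"rx": 0,"ry": 0,"rz": 0,"claw": 0.085},
  {"tx": -0.187,"ty": -0.149,"tz": 0.14,"rx": 0,"ry": 0,"rz": 0,"claw": 0.085},
])

```text
clock: 8.85
eef_pos: [429.2, -64.4, 196.5]
tool_rot: [-3.141, -0.001, -0.069]
force: [0.5, 0.3, 0.2]
width: 85.0
```

Run:
```python
from h import *
st=read_state();e=st['eef_pos'];print(e,st['tool_rot'],st['force'])
c=calibration('wrist');im=get_image('wrist');save('w4',im)
print(pack(c,im,(430,-64)))
```

```text
[429.20888783 -64.36848431 196.54331282] [-3.14145603e+00 -1.07168856e-03 -6.94817029e-02] [0.45602761 0.31161754 0.22978119]
(array([430.64647223, -60.71902196]), np.float64(159.351994959306), np.float64(37.8628841381128), [([3.0, 23.1], 20.6), ([2.7, 23.1], 21.4)])
```

apply_moves([
  {"tx": 0.001,"ty": 0.004,"tz": -0.04,"rx": 0,"ry": 0,"rz": -1.6,"claw": 0.085},
  {"tx": 0.001,"ty": 0.004,"tz": -0.08,"rx": 0,"ry": 0,"rz": -3.3,"claw": 0.085},
  {"tx": 0.001,"ty": 0.004,"tz": -0.11,"rx": 0,"ry": 0,"rz": -3.3,"claw": 0.085},
  {"tx": 0.001,"ty": 0.004,"tz": -0.11,"rx": 0,"ry": 0,"rz": -3.3,"claw": 0.085},
  {"tx": 0.001,"ty": 0.004,"tz": -0.11,"rx": 0,"ry": 0,"rz": -3.3,"claw": 0.085},
  {"tx": 0.001,"ty": 0.004,"tz": -0.11,"rx": 0,"ry": 0,"rz": -3.3,"claw": 0.085},
])

```text
clock: 9.5
eef_pos: [431.5, -59.6, 87.3]
tool_rot: [-3.141, -0.002, -0.355]
force: [-0.3, -0.7, 0.3]
width: 85.7
```

Run:
```python
from h import *
st=read_state();e=st['eef_pos'];print(e,st['tool_rot'],st['force'])
c=calibration('wrist');im=get_image('wrist')
print(pack(c,im,(430,-61)))
```

```text
[431.54522135 -59.61983372  87.26104512] [-3.14087498e+00 -2.18463154e-03 -3.54572326e-01] [-0.31026726 -0.68569995  0.30075915]
(array([430.24928375, -61.25554716]), np.float64(159.36632945209203), np.float64(37.94251420103776), [([3.2, 23.9], 20.7), ([3.0, 23.8], 20.6)])
```

apply_moves([
  {"tx": -0.001,"ty": -0.001,"tz": -0.03,"rx": 0,"ry": 0,"rz": 0,"claw": 0.085},
  {"tx": -0.001,"ty": -0.001,"tz": -0.06,"rx": 0,"ry": 0,"rz": 0,"claw": 0.085},
  {"tx": -0.001,"ty": -0.001,"tz": -0.06,"rx": 0,"ry": 0,"rz": 0,"claw": 0.085},
  {"tx": -0.001,"ty": -0.001,"tz": -0.06,"rx": 0,"ry": 0,"rz": 0,"claw": 0.03},
  {"tx": -0.001,"ty": -0.001,"tz": -0.06,"rx": 0,"ry": 0,"rz": 0,"claw": 0.03},
  {"tx": -0.001,"ty": -0.001,"tz": -0.06,"rx": 0,"ry": 0,"rz": 0,"claw": 0.03},
  {"tx": -0.001,"ty": -0.001,"tz": -0.06,"rx": 0,"ry": 0,"rz": 0,"claw": 0.03},
  {"tx": -0.001,"ty": -0.001,"tz": -0.06,"rx": 0,"ry": 0,"rz": 0,"claw": 0.03},
  {"tx": -0.001,"ty": -0.001,"tz": -0.06,"rx": 0,"ry": 0,"rz": 0,"claw": 0.03},
  {"tx": -0.001,"ty": -0.001,"tz": -0.06,"rx": 0,"ry": 0,"rz": 0,"claw": 0.03},
])

```text
clock: 10.55
eef_pos: [430.0, -60.7, 27.6]
tool_rot: [-3.14, -0.002, -0.355]
force: [-0.5, 0.8, 5.2]
width: 38.7
```

apply_moves([
  {"tx": 0,"ty": 0,"tz": 0.03,"rx": 0,"ry": 0,"rz": 0,"claw": 0.03},
  {"tx": 0,"ty": 0,"tz": 0.08,"rx": 0,"ry": 0,"rz": 0,"claw": 0.03},
  {"tx": 0.04,"ty": 0,"tz": 0.09,"rx": 0,"ry": 0,"rz": 1.0,"claw": 0.03},
  {"tx": 0.09,"ty": 0.002,"tz": 0.09,"rx": 0,"ry": 0,"rz": 2,"claw": 0.03},
  {"tx": 0.14,"ty": 0.004,"tz": 0.08,"rx": 0,"ry": 0,"rz": 3.28,"claw": 0.03},
  {"tx": 0.176,"ty": 0.003,"tz": 0.075,"rx": 0,"ry": 0,"rz": 3.28,"claw": 0.03},
  {"tx": 0.176,"ty": 0.003,"tz": 0.07,"rx": 0,"ry": 0,"rz": 3.28,"claw": 0.03},
  {"tx": 0.176,"ty": 0.003,"tz": 0.065,"rx": 0,"ry": 0,"rz": 3.28,"claw": 0.03},
  {"tx": 0.176,"ty": 0.003,"tz": 0.065,"rx": 0,"ry": 0,"rz": 3.28,"claw": 0.03},
  {"tx": 0.176,"ty": 0.003,"tz": 0.065,"rx": 0,"ry": 0,"rz": 3.28,"claw": 0.03},
  {"tx": 0.176,"ty": 0.003,"tz": 0.065,"rx": 0,"ry": 0,"rz": 3.28,"claw": 0.03},
])

```text
clock: 11.65
eef_pos: [604.5, -58.0, 91.8]
tool_rot: [-3.141, 0.0, -0.07]
force: [-0.1, 0.0, -2.6]
width: 38.5
```

Run:
```python
from h import *
st=read_state();e=st['eef_pos'];print(e,st['tool_rot'],st['force'])
c=calibration('wrist');im=get_image('wrist');save('w5',im)
r=pack(c,im,e[:2],60,e[2]+18.4);print(r, r[0]-e[:2])
h=cv2.cvtColor(im,cv2.COLOR_RGB2HSV);m=cv2.inRange(h,(45,80,40),(85,255,255));m[:90]=0;m[200:]=0
n,l,s,ce=cv2.connectedComponentsWithStats(m)
for i in range(1,n):
    if s[i,4]>15:print(ce[i],onz(c,[ce[i]],55)[0])
```

```text
[604.51169068 -58.02082777  91.80216809] [-3.14144949e+00  8.71078943e-05 -7.00966460e-02] [-0.10865932  0.02233786 -2.64837499]
(array([605.28601738, -57.3947056 ]), np.float64(176.06660870173863), np.float64(37.95140053094246), [([3.8, 24.2], 3.9), ([3.3, 23.7], 3.8)]) [0.7743267  0.62612216]
[ 36.20535714 145.39285714] [660.98843515  82.82306992  55.        ]
[179.60176991 146.0619469 ] [655.97993496  11.2193988   55.        ]
[320.19626168 146.24299065] [651.0004507  -60.56644085  55.        ]
```

apply_moves([
  {"tx": 0,"ty": 0,"tz": -0.006,"rx": 0,"ry": 0,"rz": 0,"claw": 0.03},
  {"tx": 0,"ty": 0,"tz": -0.012,"rx": 0,"ry": 0,"rz": 0,"claw": 0.03},
  {"tx": 0,"ty": 0,"tz": -0.018,"rx": 0,"ry": 0,"rz": 0,"claw": 0.03},
  {"tx": 0,"ty": 0,"tz": -0.024,"rx": 0,"ry": 0,"rz": 0,"claw": 0.03},
  {"tx": 0,"ty": 0,"tz": -0.027,"rx": 0,"ry": 0,"rz": 0,"claw": 0.03},
  {"tx": 0,"ty": 0,"tz": -0.03,"rx": 0,"ry": 0,"rz": 0,"claw": 0.03},
  {"tx": 0,"ty": 0,"tz": -0.033,"rx": 0,"ry": 0,"rz": 0,"claw": 0.03},
  {"tx": 0,"ty": 0,"tz": -0.034,"rx": 0,"ry": 0,"rz": 0,"claw": 0.03},
  {"tx": 0,"ty": 0,"tz": -0.034,"rx": 0,"ry": 0,"rz": 0,"claw": 0.03},
])

```text
clock: 12.6
eef_pos: [605.0, -57.9, 60.4]
tool_rot: [-3.14, -0.001, -0.07]
force: [-7.6, 2.5, 25.2]
width: 39.2
```

apply_moves([
  {"tx": 0,"ty": 0,"tz": 0.003,"rx": 0,"ry": 0,"rz": 0,"claw": 0.07},
  {"tx": 0,"ty": 0,"tz": 0.003,"rx": 0,"ry": 0,"rz": 0,"claw": 0.07},
  {"tx": 0,"ty": 0,"tz": 0.003,"rx": 0,"ry": 0,"rz": 0,"claw": 0.07},
  {"tx": 0,"ty": 0,"tz": 0.03,"rx": 0,"ry": 0,"rz": 0,"claw": 0.07},
  {"tx": 0,"ty": 0,"tz": 0.08,"rx": 0,"ry": 0,"rz": 0,"claw": 0.07},
  {"tx": -0.035,"ty": 0.09,"tz": 0.14,"rx": 0,"ry": 0,"rz": 0,"claw": 0.07},
  {"tx": -0.035,"ty": 0.09,"tz": 0.16,"rx": 0,"ry": 0,"rz": 0,"claw": 0.07},
  {"tx": -0.035,"ty": 0.09,"tz": 0.16,"rx": 0,"ry": 0,"rz": 0,"claw": 0.07},
  {"tx": -0.035,"ty": 0.09,"tz": 0.16,"rx": 0,"ry": 0,"rz": 0,"claw": 0.07},
  {"tx": -0.035,"ty": 0.09,"tz": 0.16,"rx": 0,"ry": 0,"rz": 0,"claw": 0.07},
])

```text
clock: 13.6
eef_pos: [570.3, 32.1, 216.9]
tool_rot: [3.141, -0.0, -0.068]
force: [0.5, -1.0, 0.2]
width: 70.4
```

Run:
```python
from h import *
st=read_state();e=st['eef_pos'];print(e,st['tool_rot'],st['force'])
c=calibration('wrist');im=get_image('wrist');save('w6',im)
for xy in ((605,-57.3),(615,86.3)): print(pack(c,im,xy,45,79)) 
h=cv2.cvtColor(im,cv2.COLOR_RGB2HSV);m=cv2.inRange(h,(45,80,40),(85,255,255))
n,l,s,ce=cv2.connectedComponentsWithStats(m)
for i in range(1,n):
    if s[i,4]>10:print(ce[i],onz(c,[ce[i]],55)[0])
t,S=rect(c,im,np.array([687.,45.]),52,70); t=cv2.resize(t[60:-60],None,fx=2.5,fy=2.5)
print(t.shape)
sd=get_image('side')[120:360,190:430]; sc=get_image('scene')[140:280,200:500]
o=np.zeros((580,800,3),np.uint8); a=cv2.resize(np.ascontiguousarray(im[0:230,100:600]),(500,230)); o[:230,:500]=a
tt=np.rot90(t); tt=cv2.resize(np.ascontiguousarray(tt),(300,int(300*tt.shape[0]/tt.shape[1]))); o[:min(230,tt.shape[0]),500:800]=tt[:230]
o[230:550,:320]=cv2.resize(sd,(320,320)); o[230:454,320:800]=cv2.resize(sc,(480,224)); save('chk',o)
```

```text
[570.25564001  32.12749747 216.94925136] [ 3.14100371e+00 -3.67436618e-04 -6.84133928e-02] [ 0.45130595 -0.96726451  0.15051578]
(array([605.43527132, -57.48276117]), np.float64(175.7681554871084), np.float64(37.907225545839715), [([3.6, 24.2], 3.6), ([3.3, 23.7], 3.8)])
(array([614.81128136,  85.87979391]), np.float64(176.79100134829758), np.float64(37.93871787849888), [([3.2, 24.1], 3.8), ([3.2, 24.1], 3.7)])
[165.78947368  80.89473684] [665.62898534 154.21475492  55.        ]
[252.975  81.325] [660.76984322  82.42434479  55.        ]
[339.1627907  81.6744186] [655.73321878  10.96110985  55.        ]
[425.94285714  81.42857143] [650.87318307 -60.9299368   55.        ]
(400, 700, 3)
```

View pics/chk.png

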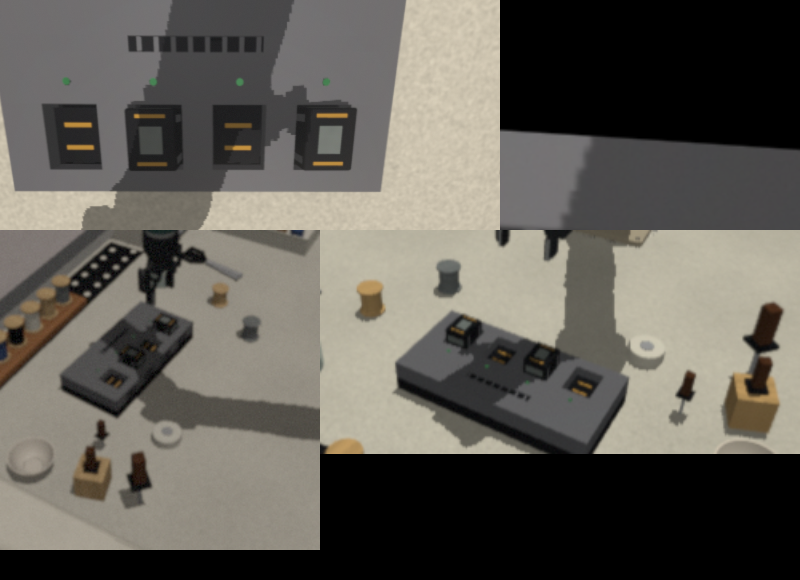

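Both packs are seated within 1 mm of bay centre, and no other packs are on the table. Now the hole position from the saved close view (w3), with channel and square edges in metric terms.

Run:
```python
from h import *
c=calibration('wrist');im=get_image('wrist')
O=np.array([652.5,47.2]);a=np.radians(-3.96);ex=np.array([np.cos(a),np.sin(a)]);ey=np.array([-ex[1],ex[0]])
# w3 camera: homography-free re-pose = current rel. transform
st=read_state();Rt=R.from_euler('xyz',st['tool_rot']).as_matrix();pl=Rt.T@(np.array(c['origin'])-st['eef_pos']);Rl=Rt.T@att(c)
Rw=R.from_euler('xyz',[-3.14054796,-0.00409372,-0.06776245]).as_matrix()
c3=dict(c);c3['origin']=np.array([618.60248804,87.72223476,107.82662143])+Rw@pl;c3['attitude']=Rw@Rl
print('LED check',onz(c3,[(324.9,149.95),(453.4,150.1)],55))
w3=cv2.imread('pics/w3.png')
xs=np.arange(-20,20,.2);ys=np.arange(70,-70,-.2)
def warp(c,im,z):
    P=np.array([[np.r_[O+(35+x)*ex+y*ey,z] for y in ys] for x in xs[::-1]]).reshape(-1,3)
    m=proj(c,P).astype(np.float32).reshape(len(xs),len(ys),2); return cv2.remap(im,m[...,0],m[...,1],cv2.INTER_CUBIC)
A=warp(c3,w3,52);B=warp(c,im[:,:,::-1],52)
g=A[85:115].mean((0,2))
d=np.diff(cv2.GaussianBlur(g[None],(9,1),0)[0])
from scipy.signal import find_peaks
for s in (1,-1):
    k=find_peaks(s*d,height=.9)[0];print(s,[(round(ys[i],1),round(s*d[i],1)) for i in k])
q=A[:,:].mean(2)[:,330:370].mean(1);print('x profile',[(round(xs[::-1][i],1),int(q[i])) for i in range(0,200,8)])
cv2.imwrite('pics/chw.png',np.clip(np.vstack([A,B])*2.0,0,255).astype(np.uint8))
```

```text
LED check [[661.36281967  82.90055185  55.        ]
 [656.37620845  11.10167225  55.        ]]
1 [(np.float64(49.2), np.float64(7.0)), (np.float64(35.2), np.float64(7.2)), (np.float64(21.2), np.float64(6.8)), (np.float64(7.2), np.float64(7.5)), (np.float64(-6.6), np.float64(7.4)), (np.float64(-13.2), np.float64(2.2)), (np.float64(-20.6), np.float64(16.7)), (np.float64(-34.6), np.float64(12.5)), (np.float64(-48.6), np.float64(12.4)), (np.float64(-55.6), np.float64(11.0))]
-1 [(np.float64(55.4), np.float64(7.0)), (np.float64(45.0), np.float64(8.1)), (np.float64(31.2), np.float64(7.2)), (np.float64(17.0), np.float64(7.5)), (np.float64(3.2), np.float64(7.9)), (np.float64(-10.8), np.float64(7.5)), (np.float64(-17.8), np.float64(2.6)), (np.float64(-24.6), np.float64(13.2)), (np.float64(-38.8), np.float64(12.3)), (np.float64(-52.6), np.float64(13.6))]
x profile [(np.float64(19.8), 89), (np.float64(18.2), 89), (np.float64(16.6), 89), (np.float64(15.0), 89), (np.float64(13.4), 88), (np.float64(11.8), 88), (np.float64(10.2), 88), (np.float64(8.6), 87), (np.float64(7.0), 87), (np.float64(5.4), 46), (np.float64(3.8), 46), (np.float64(2.2), 45), (np.float64(0.6), 45), (np.float64(-1.0), 45), (np.float64(-2.6), 45), (np.float64(-4.2), 44), (np.float64(-5.8), 56), (np.float64(-7.4), 85), (np.float64(-9.0), 85), (np.float64(-10.6), 85), (np.float64(-12.2), 85), (np.float64(-13.8), 85), (np.float64(-15.4), 85), (np.float64(-17.0), 84), (np.float64(-18.6), 84)]
```

View pics/chw.png

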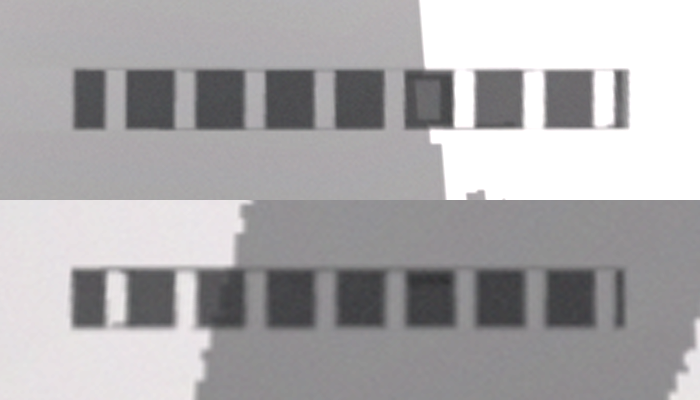

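The top strip shows the recessed square, so the real hole is at dock y about -15.7, world (686.4, 29.1). Next, look at the stand.

apply_moves([
  {"tx": -0.01,"ty": 0.04,"tz": 0.04,"rx": 0,"ry": 0,"rz": 0,"claw": 0.07},
  {"tx": -0.08,"ty": 0.33,"tz": 0.06,"rx": 0,"ry": 0,"rz": 0,"claw": 0.07},
  {"tx": -0.08,"ty": 0.33,"tz": 0.06,"rx": 0,"ry": 0,"rz": 0,"claw": 0.07},
  {"tx": -0.08,"ty": 0.33,"tz": 0.06,"rx": 0,"ry": 0,"rz": 0,"claw": 0.07},
  {"tx": -0.08,"ty": 0.33,"tz": 0.06,"rx": 0,"ry": 0,"rz": 0,"claw": 0.07},
  {"tx": -0.08,"ty": 0.33,"tz": 0.06,"rx": 0,"ry": 0,"rz": 0,"claw": 0.07},
  {"tx": -0.08,"ty": 0.33,"tz": 0.06,"rx": 0,"ry": 0,"rz": 0,"claw": 0.07},
  {"tx": -0.08,"ty": 0.33,"tz": 0.06,"rx": 0,"ry": 0,"rz": 0,"claw": 0.07},
  {"tx": -0.08,"ty": 0.33,"tz": 0.06,"rx": 0,"ry": 0,"rz": 0,"claw": 0.07},
  {"tx": -0.08,"ty": 0.33,"tz": 0.06,"rx": 0,"ry": 0,"rz": 0,"claw": 0.07},
  {"tx": -0.08,"ty": 0.33,"tz": 0.06,"rx": 0,"ry": 0,"rz": 0,"claw": 0.07},
])

```text
clock: 14.9
eef_pos: [491.2, 359.6, 277.2]
tool_rot: [3.14, -0.0, -0.073]
force: [1.2, 0.2, -0.2]
width: 70.0
```

Run:
```python
from h import *
st=read_state();e=st['eef_pos'];print(e,st['tool_rot'],st['force'])
c=calibration('wrist');print(c['origin']);im=get_image('wrist');save('w7',im)
```

```text
[491.22943803 359.5599425  277.17088352] [ 3.14036714e+00 -1.58153719e-04 -7.33625977e-02] [ 1.15788927  0.21100371 -0.20073445]
[556.3987176  355.83630342 418.97304381]
```

View pics/w7.png

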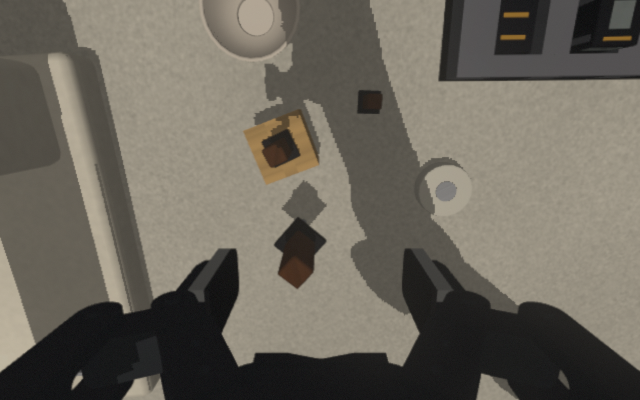

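The stand is at (282,147) with the pin handle's top at (276,155). The large look-alike's top is at (297,275), and the small one's at (370,102).

Run:
```python
from h import *
c=calibration('wrist');im=get_image('wrist')
def tri(L):
    A=np.zeros((3,3));b=np.zeros(3)
    for cc,p in L:
        o,d=ray(cc,[p]);d=d[0]/np.linalg.norm(d[0]);M=np.eye(3)-np.outer(d,d);A+=M;b+=M@o
    x=np.linalg.solve(A,b);return x.round(1),[ (proj(cc,[x])[0]-p).round(1) for cc,p in L]
s=calibration('scene');d=calibration('side')
print('big top',tri([(c,(297,273)),(s,(482,187)),(d,(293,291))]))
print('pin top',tri([(c,(277,155)),(s,(477,222)),(d,(258,284))]))
# stand top by wood colour at z=62
t,S=rect(c,im,np.array([525.,395.]),62,60)
h=cv2.cvtColor(t,cv2.COLOR_RGB2HSV)
m=cv2.inRange(h,(10,90,110),(25,200,255))
m=cv2.morphologyEx(m,cv2.MORPH_CLOSE,np.ones((25,25)))
cs,_=cv2.findContours(m,0,2);q=max(cs,key=cv2.contourArea);r=cv2.minAreaRect(q)
print('stand',525+r[0][0]/S-60,395+60-r[0][1]/S,np.array(r[1])/S,r[2])
t2,S=rect(c,im,np.array([525.,395.]),118,60)
o=np.hstack([cv2.resize(t,(400,400)),cv2.resize(t2,(400,400))]);save('st',np.clip(o*1.6,0,255).astype(np.uint8))
```

```text
big top (array([418.8, 386.2, 143.6]), [array([-0.3,  0.3]), array([0.5, 0.7]), array([ 0.6, -0.7])])
pin top (array([520.1, 395.3, 115.4]), [array([ 1.1, -0.6]), array([-0.1, -0.6]), array([-0.5,  0.6])])
stand 520.6169776916504 397.8600883483887 [60.10359955 59.81625748] 73.3007583618164
```

View pics/st.png

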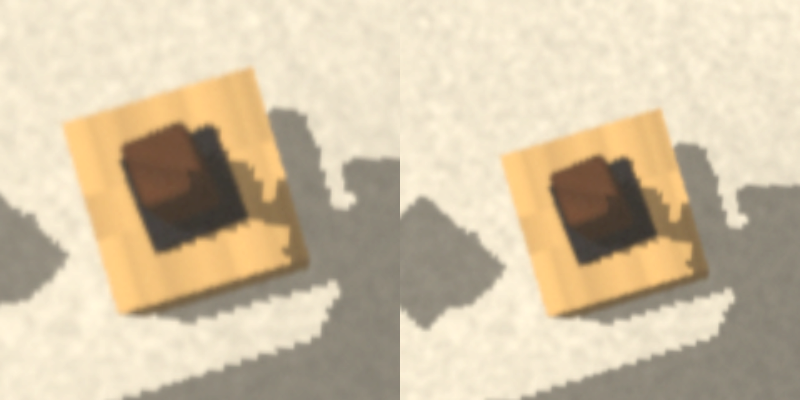

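Stand: centre (520.8, 398), 60 x 60 mm, turned 16.5°. The handle top agrees, also at (520.8, 398). The large look-alike is at (419, 386), 144 mm tall. Check the clearance to the white machine.

Run:
```python
from h import *
c=calibration('wrist');s=calibration('scene')
for z in (0,50,100,150,250):
    print(z,onz(c,[(75,55),(128,300),(97,55),(152,380)],z)[:,:2].round().tolist(), onz(s,[(557,318),(563,200)],z)[:,:2].round().tolist())
w=cv2.imread('pics/w7.png')
a=cv2.imread('pics/scene0.png')[100:400,440:640]; b=cv2.imread('pics/side0.png')[220:400,80:340]
o=np.zeros((600,800,3),np.uint8);o[:600,:400]=cv2.resize(a,(400,600));o[:277,400:]=cv2.resize(b,(400,277));o[300:600,400:]=cv2.resize(w[:300,:400],(400,300))
cv2.imwrite('pics/mach.png',np.clip(o*1.3,0,255).astype(np.uint8))
```

```text
0 [[632.0, 624.0], [325.0, 633.0], [630.0, 600.0], [195.0, 625.0]] [[620.0, 608.0], [149.0, 618.0]]
50 [[623.0, 592.0], [352.0, 600.0], [621.0, 571.0], [238.0, 593.0]] [[668.0, 591.0], [230.0, 600.0]]
100 [[614.0, 560.0], [380.0, 567.0], [613.0, 542.0], [281.0, 561.0]] [[717.0, 574.0], [311.0, 582.0]]
150 [[605.0, 528.0], [408.0, 534.0], [604.0, 513.0], [324.0, 529.0]] [[766.0, 557.0], [391.0, 565.0]]
250 [[587.0, 465.0], [463.0, 468.0], [586.0, 455.0], [410.0, 465.0]] [[863.0, 522.0], [553.0, 529.0]]
```

View pics/mach.png

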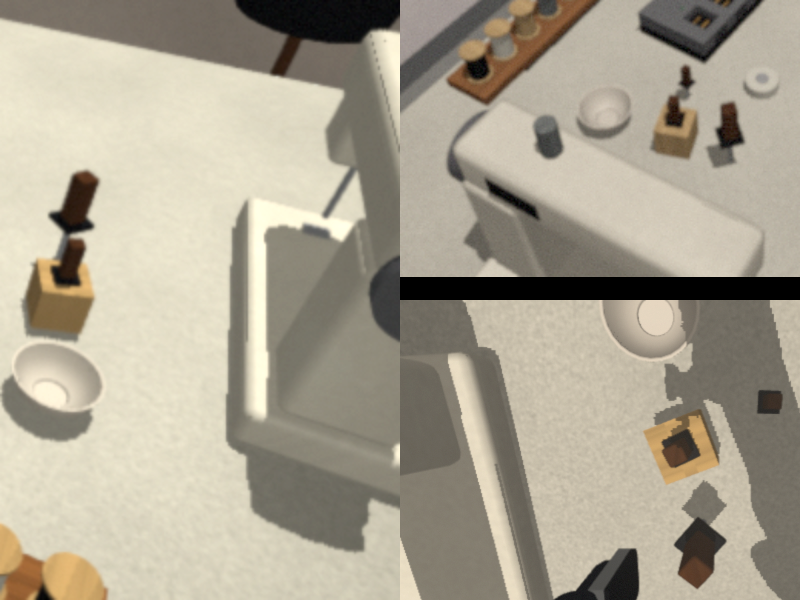

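The machine base edge is at y of about 600, so the stand is clear. Approach above the handle.

apply_moves([
  {"tx": 0.015,"ty": 0.02,"tz": -0.02,"rx": 0,"ry": 0,"rz": 1.5,"claw": 0.055},
  {"tx": 0.03,"ty": 0.038,"tz": -0.05,"rx": 0,"ry": 0,"rz": 3.0,"claw": 0.055},
  {"tx": 0.03,"ty": 0.038,"tz": -0.09,"rx": 0,"ry": 0,"rz": 4.05,"claw": 0.055},
  {"tx": 0.03,"ty": 0.038,"tz": -0.125,"rx": 0,"ry": 0,"rz": 4.05,"claw": 0.055},
  {"tx": 0.03,"ty": 0.038,"tz": -0.125,"rx": 0,"ry": 0,"rz": 4.05,"claw": 0.055},
  {"tx": 0.03,"ty": 0.038,"tz": -0.125,"rx": 0,"ry": 0,"rz": 4.05,"claw": 0.055},
  {"tx": 0.03,"ty": 0.038,"tz": -0.125,"rx": 0,"ry": 0,"rz": 4.05,"claw": 0.055},
])

```text
clock: 15.7
eef_pos: [521.9, 400.3, 154.8]
tool_rot: [-3.141, -0.004, 0.283]
force: [0.0, -0.2, -0.1]
width: 54.9
```

Run:
```python
from h import *
st=read_state();e=st['eef_pos'];print(e,st['tool_rot'],st['force'])
c=calibration('wrist');im=get_image('wrist')
p=np.array([520.8,398.])
t,S=rect(c,im,p,118,40);t2,_=rect(c,im,p,62,60)
t=cv2.resize(t,(400,400));t2=cv2.resize(t2,(400,400))
cv2.circle(t,(200,200),4,(0,255,0),-1);cv2.circle(t2,(200,200),4,(0,255,0),-1)
save('st2',np.clip(np.hstack([t,t2])*1.7,0,255).astype(np.uint8))
```

```text
[521.91517441 400.30962396 154.75201258] [-3.14072445 -0.0038604   0.28324084] [ 0.0027933  -0.24140154 -0.08469225]
```

View pics/st2.png

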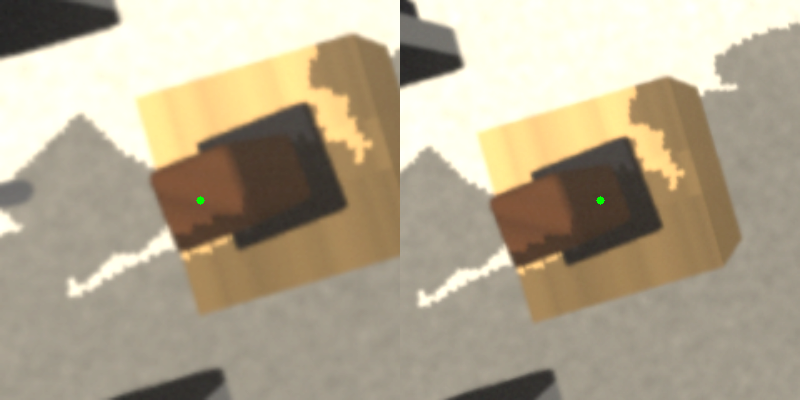

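Handle top is centred at (521, 398.4), turned about 20°. The stand is centred at (520.8, 398). Descend and grip.

apply_moves([
  {"tx": 0,"ty": 0,"tz": 0,"rx": 0,"ry": 0,"rz": 0.7,"claw": 0.055},
  {"tx": 0,"ty": 0,"tz": 0,"rx": 0,"ry": 0,"rz": 0.7,"claw": 0.055},
])

```text
clock: 15.95
eef_pos: [521.1, 400.7, 154.4]
tool_rot: [-3.14, -0.003, 0.345]
force: [-0.8, -0.6, 0.7]
width: 55.2
```

apply_moves([
  {"tx": 0,"ty": -0.002,"tz": -0.02,"rx": 0,"ry": 0,"rz": 0,"claw": 0.055},
  {"tx": 0,"ty": -0.002,"tz": -0.045,"rx": 0,"ry": 0,"rz": 0,"claw": 0.055},
  {"tx": 0,"ty": -0.002,"tz": -0.072,"rx": 0,"ry": 0,"rz": 0,"claw": 0.055},
  {"tx": 0,"ty": -0.002,"tz": -0.072,"rx": 0,"ry": 0,"rz": 0,"claw": 0.055},
  {"tx": 0,"ty": -0.002,"tz": -0.072,"rx": 0,"ry": 0,"rz": 0,"claw": 0.055},
  {"tx": 0,"ty": -0.002,"tz": -0.072,"rx": 0,"ry": 0,"rz": 0,"claw": 0.01},
  {"tx": 0,"ty": -0.002,"tz": -0.072,"rx": 0,"ry": 0,"rz": 0,"claw": 0.01},
  {"tx": 0,"ty": -0.002,"tz": -0.072,"rx": 0,"ry": 0,"rz": 0,"claw": 0.01},
  {"tx": 0,"ty": -0.002,"tz": -0.072,"rx": 0,"ry": 0,"rz": 0,"claw": 0.01},
  {"tx": 0,"ty": -0.002,"tz": -0.072,"rx": 0,"ry": 0,"rz": 0,"claw": 0.01},
  {"tx": 0,"ty": -0.002,"tz": -0.072,"rx": 0,"ry": 0,"rz": 0,"claw": 0.01},
])

```text
clock: 17.05
eef_pos: [521.1, 398.7, 81.9]
tool_rot: [-3.141, -0.002, 0.345]
force: [-0.8, 0.4, 6.8]
width: 17.0
```

apply_moves([
  {"tx": 0,"ty": 0,"tz": 0.02,"rx": 0,"ry": 0,"rz": 0,"claw": 0.01},
  {"tx": 0,"ty": 0,"tz": 0.05,"rx": 0,"ry": 0,"rz": 0,"claw": 0.01},
  {"tx": 0,"ty": 0,"tz": 0.09,"rx": 0,"ry": 0,"rz": 0,"claw": 0.01},
  {"tx": 0,"ty": 0,"tz": 0.13,"rx": 0,"ry": 0,"rz": 0,"claw": 0.01},
  {"tx": 0,"ty": 0,"tz": 0.15,"rx": 0,"ry": 0,"rz": 0,"claw": 0.01},
])

```text
clock: 17.55
eef_pos: [521.7, 398.6, 234.4]
tool_rot: [-3.14, -0.005, 0.345]
force: [0.0, -0.5, -0.5]
width: 17.0
```

apply_moves([
  {"tx": 0.01,"ty": -0.02,"tz": 0,"rx": 0,"ry": 0,"rz": -0.4,"claw": 0.01},
  {"tx": 0.026,"ty": -0.056,"tz": 0,"rx": 0,"ry": 0,"rz": -0.9,"claw": 0.01},
  {"tx": 0.045,"ty": -0.097,"tz": 0,"rx": 0,"ry": 0,"rz": -1.4,"claw": 0.01},
  {"tx": 0.064,"ty": -0.138,"tz": 0,"rx": 0,"ry": 0,"rz": -2.0,"claw": 0.01},
  {"tx": 0.083,"ty": -0.179,"tz": 0,"rx": 0,"ry": 0,"rz": -2.6,"claw": 0.01},
  {"tx": 0.102,"ty": -0.22,"tz": 0,"rx": 0,"ry": 0,"rz": -3.2,"claw": 0.01},
  {"tx": 0.121,"ty": -0.261,"tz": 0,"rx": 0,"ry": 0,"rz": -3.7,"claw": 0.01},
  {"tx": 0.14,"ty": -0.302,"tz": 0,"rx": 0,"ry": 0,"rz": -4.2,"claw": 0.01},
  {"tx": 0.155,"ty": -0.335,"tz": 0,"rx": 0,"ry": 0,"rz": -4.76,"claw": 0.01},
  {"tx": 0.166,"ty": -0.358,"tz": 0,"rx": 0,"ry": 0,"rz": -4.76,"claw": 0.01},
  {"tx": 0.166,"ty": -0.358,"tz": 0,"rx": 0,"ry": 0,"rz": -4.76,"claw": 0.01},
  {"tx": 0.166,"ty": -0.358,"tz": 0,"rx": 0,"ry": 0,"rz": -4.76,"claw": 0.01},
])

```text
clock: 18.75
eef_pos: [685.5, 38.7, 229.3]
tool_rot: [3.141, 0.002, -0.073]
force: [-0.1, 0.8, -0.1]
width: 17.5
```

Run:
```python
from h import *
st=read_state();e=st['eef_pos'];print(e,st['tool_rot'],st['force'],st['width'])
sc=get_image('scene');sd=get_image('side');s=calibration('scene');d=calibration('side')
o=[]
for c,im in((s,sc),(d,sd)):
    p=proj(c,[e-[0,0,70]])[0];print(p);x,y=p.astype(int)
    o.append(cv2.resize(im[y-75:y+45,x-60:x+60],(400,400),interpolation=cv2.INTER_CUBIC)); print('crop origin',x-60,y-75)
save('tip',np.clip(np.hstack(o)*1.6,0,255).astype(np.uint8))
```

```text
[685.49615796  38.73567999 229.31579648] [ 3.14147435e+00  1.84776373e-03 -7.29686233e-02] [-0.06076079  0.84907707 -0.0917237 ] 17.506681539099556
[309.31922651 202.26710013]
crop origin 249 127
[276.07409255 176.55367271]
crop origin 216 101
```

View pics/tip.png

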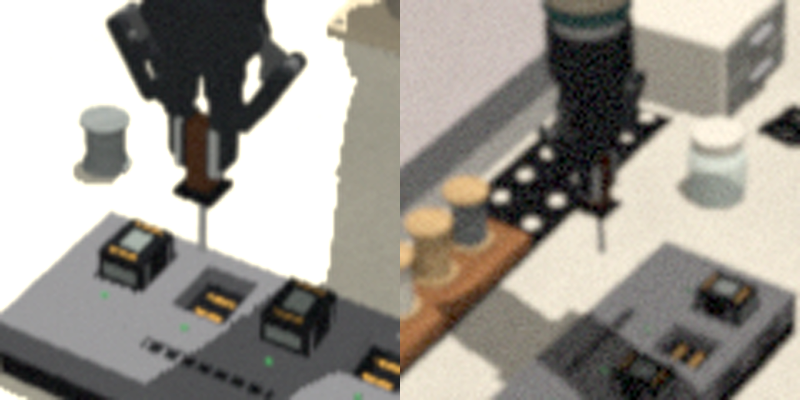

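The pin hangs upright, and in both views the tip is within about a pixel of where it was predicted. Descend to just above the channel, 10 mm from the hole.

apply_moves([
  {"tx": 0.001,"ty": 0.001,"tz": -0.03,"rx": 0,"ry": 0,"rz": 0,"claw": 0.01},
  {"tx": 0.001,"ty": 0.001,"tz": -0.065,"rx": 0,"ry": 0,"rz": 0,"claw": 0.01},
  {"tx": 0.001,"ty": 0.001,"tz": -0.1,"rx": 0,"ry": 0,"rz": 0,"claw": 0.01},
  {"tx": 0.001,"ty": 0.001,"tz": -0.1,"rx": 0,"ry": 0,"rz": 0,"claw": 0.01},
  {"tx": 0.001,"ty": 0.001,"tz": -0.1,"rx": 0,"ry": 0,"rz": 0,"claw": 0.01},
  {"tx": 0.001,"ty": 0.001,"tz": -0.1,"rx": 0,"ry": 0,"rz": 0,"claw": 0.01},
])

```text
clock: 19.45
eef_pos: [688.1, 41.5, 132.5]
tool_rot: [-3.141, -0.003, -0.069]
force: [-0.3, 0.3, -0.6]
width: 17.3
```

apply_moves([
  {"tx": -0.001,"ty": -0.0015,"tz": -0.003,"rx": 0,"ry": 0,"rz": 0,"claw": 0.01},
  {"tx": -0.001,"ty": -0.0015,"tz": -0.006,"rx": 0,"ry": 0,"rz": 0,"claw": 0.01},
  {"tx": -0.001,"ty": -0.0015,"tz": -0.009,"rx": 0,"ry": 0,"rz": 0,"claw": 0.01},
  {"tx": -0.001,"ty": -0.0015,"tz": -0.011,"rx": 0,"ry": 0,"rz": 0,"claw": 0.01},
  {"tx": -0.001,"ty": -0.0015,"tz": -0.011,"rx": 0,"ry": 0,"rz": 0,"claw": 0.01},
])

```text
clock: 19.95
eef_pos: [686.7, 39.5, 121.7]
tool_rot: [-3.141, -0.001, -0.07]
force: [-3.0, -0.2, 11.2]
width: 17.1
```

Contact is on the channel floor at 121.7 (121.9 predicted). Slide towards the hole.

apply_moves([
  {"tx": 0,"ty": 0,"tz": 0.0004,"rx": 0,"ry": 0,"rz": 0,"claw": 0.01},
  {"tx": -0.0001,"ty": -0.002,"tz": 0.0004,"rx": 0,"ry": 0,"rz": 0,"claw": 0.01},
  {"tx": -0.0002,"ty": -0.004,"tz": 0.0004,"rx": 0,"ry": 0,"rz": 0,"claw": 0.01},
  {"tx": -0.0004,"ty": -0.006,"tz": 0.0004,"rx": 0,"ry": 0,"rz": 0,"claw": 0.01},
  {"tx": -0.0005,"ty": -0.008,"tz": 0.0,"rx": 0,"ry": 0,"rz": 0,"claw": 0.01},
  {"tx": -0.0006,"ty": -0.0095,"tz": 0.0,"rx": 0,"ry": 0,"rz": 0,"claw": 0.01},
  {"tx": -0.0006,"ty": -0.0105,"tz": 0.0,"rx": 0,"ry": 0,"rz": 0,"claw": 0.01},
  {"tx": -0.0006,"ty": -0.0105,"tz": -0.001,"rx": 0,"ry": 0,"rz": 0,"claw": 0.01},
  {"tx": -0.0006,"ty": -0.0105,"tz": -0.002,"rx": 0,"ry": 0,"rz": 0,"claw": 0.01},
])

```text
clock: 20.85
eef_pos: [687.6, 31.8, 120.9]
tool_rot: [-3.137, -0.004, -0.069]
force: [-2.4, 4.9, 19.2]
width: 17.1
```

apply_moves([
  {"tx": -0.0005,"ty": 0,"tz": 0.0015,"rx": 0,"ry": 0,"rz": 0,"claw": 0.01},
  {"tx": -0.001,"ty": -0.001,"tz": 0.0015,"rx": 0,"ry": 0,"rz": 0,"claw": 0.01},
  {"tx": -0.001,"ty": -0.0015,"tz": 0.0015,"rx": 0,"ry": 0,"rz": 0,"claw": 0.01},
  {"tx": -0.001,"ty": -0.002,"tz": 0.0015,"rx": 0,"ry": 0,"rz": 0,"claw": 0.01},
  {"tx": -0.001,"ty": -0.002,"tz": 0.0,"rx": 0,"ry": 0,"rz": 0,"claw": 0.01},
])

```text
clock: 21.35
eef_pos: [684.3, 26.6, 117.0]
tool_rot: [3.141, 0.0, -0.071]
force: [0.0, -1.0, -1.2]
width: 17.3
```

The tip dropped into the hole: z 117.0 with no force. Press the plunger down and hold.

apply_moves([
  {"tx": 0.001,"ty": 0.0015,"tz": -0.001,"rx": 0,"ry": 0,"rz": 0,"claw": 0.01},
  {"tx": 0.001,"ty": 0.0015,"tz": -0.003,"rx": 0,"ry": 0,"rz": 0,"claw": 0.01},
  {"tx": 0.001,"ty": 0.0015,"tz": -0.005,"rx": 0,"ry": 0,"rz": 0,"claw": 0.01},
  {"tx": 0.001,"ty": 0.0015,"tz": -0.007,"rx": 0,"ry": 0,"rz": 0,"claw": 0.01},
  {"tx": 0.001,"ty": 0.0015,"tz": -0.008,"rx": 0,"ry": 0,"rz": 0,"claw": 0.01},
  {"tx": 0.001,"ty": 0.0015,"tz": -0.008,"rx": 0,"ry": 0,"rz": 0,"claw": 0.01},
])

```text
clock: 21.95
eef_pos: [685.7, 28.7, 109.8]
tool_rot: [-3.141, -0.0, -0.07]
force: [-2.6, 0.0, 5.0]
width: 17.2
```

apply_moves([
  {"tx": 0,"ty": 0,"tz": -0.001,"rx": 0,"ry": 0,"rz": 0,"claw": 0.01},
  {"tx": 0,"ty": 0,"tz": -0.002,"rx": 0,"ry": 0,"rz": 0,"claw": 0.01},
  {"tx": 0,"ty": 0,"tz": -0.002,"rx": 0,"ry": 0,"rz": 0,"claw": 0.01},
  {"tx": 0,"ty": 0,"tz": -0.002,"rx": 0,"ry": 0,"rz": 0,"claw": 0.01},
  {"tx": 0,"ty": 0,"tz": -0.002,"rx": 0,"ry": 0,"rz": 0,"claw": 0.01},
  {"tx": 0,"ty": 0,"tz": -0.002,"rx": 0,"ry": 0,"rz": 0,"claw": 0.01},
  {"tx": 0,"ty": 0,"tz": -0.002,"rx": 0,"ry": 0,"rz": 0,"claw": 0.01},
  {"tx": 0,"ty": 0,"tz": -0.002,"rx": 0,"ry": 0,"rz": 0,"claw": 0.01},
  {"tx": 0,"ty": 0,"tz": -0.002,"rx": 0,"ry": 0,"rz": 0,"claw": 0.01},
  {"tx": 0,"ty": 0,"tz": -0.002,"rx": 0,"ry": 0,"rz": 0,"claw": 0.01},
  {"tx": 0,"ty": 0,"tz": -0.002,"rx": 0,"ry": 0,"rz": 0,"claw": 0.01},
  {"tx": 0,"ty": 0,"tz": -0.002,"rx": 0,"ry": 0,"rz": 0,"claw": 0.01},
])

```text
clock: 23.15
eef_pos: [686.0, 28.7, 109.5]
tool_rot: [-3.141, -0.001, -0.07]
force: [-3.1, 0.7, 13.2]
width: 17.4
```

It reached a firm stop at z 109.5 with 13 N and was held over 1 s. Lift out and return to the stand.

apply_moves([
  {"tx": 0,"ty": 0,"tz": 0.008,"rx": 0,"ry": 0,"rz": 0,"claw": 0.01},
  {"tx": 0,"ty": 0,"tz": 0.03,"rx": 0,"ry": 0,"rz": 0,"claw": 0.01},
  {"tx": 0,"ty": 0,"tz": 0.07,"rx": 0,"ry": 0,"rz": 0,"claw": 0.01},
  {"tx": 0,"ty": 0,"tz": 0.11,"rx": 0,"ry": 0,"rz": 0,"claw": 0.01},
  {"tx": 0,"ty": 0,"tz": 0.124,"rx": 0,"ry": 0,"rz": 0,"claw": 0.01},
  {"tx": 0,"ty": 0,"tz": 0.124,"rx": 0,"ry": 0,"rz": 0,"claw": 0.01},
])

```text
clock: 23.75
eef_pos: [686.9, 28.3, 233.5]
tool_rot: [-3.141, -0.004, -0.07]
force: [0.0, 0.4, -0.1]
width: 17.0
```

apply_moves([
  {"tx": -0.01,"ty": 0.02,"tz": 0,"rx": 0,"ry": 0,"rz": 0.4,"claw": 0.01},
  {"tx": -0.026,"ty": 0.058,"tz": 0,"rx": 0,"ry": 0,"rz": 0.9,"claw": 0.01},
  {"tx": -0.045,"ty": 0.1,"tz": 0,"rx": 0,"ry": 0,"rz": 1.4,"claw": 0.01},
  {"tx": -0.064,"ty": 0.142,"tz": 0,"rx": 0,"ry": 0,"rz": 2.0,"claw": 0.01},
  {"tx": -0.083,"ty": 0.184,"tz": 0,"rx": 0,"ry": 0,"rz": 2.6,"claw": 0.01},
  {"tx": -0.102,"ty": 0.226,"tz": 0,"rx": 0,"ry": 0,"rz": 3.2,"claw": 0.01},
  {"tx": -0.121,"ty": 0.268,"tz": 0,"rx": 0,"ry": 0,"rz": 3.7,"claw": 0.01},
  {"tx": -0.14,"ty": 0.31,"tz": 0,"rx": 0,"ry": 0,"rz": 4.2,"claw": 0.01},
  {"tx": -0.155,"ty": 0.345,"tz": 0,"rx": 0,"ry": 0,"rz": 4.76,"claw": 0.01},
  {"tx": -0.165,"ty": 0.37,"tz": 0,"rx": 0,"ry": 0,"rz": 4.76,"claw": 0.01},
  {"tx": -0.165,"ty": 0.37,"tz": 0,"rx": 0,"ry": 0,"rz": 4.76,"claw": 0.01},
  {"tx": -0.165,"ty": 0.37,"tz": 0,"rx": 0,"ry": 0,"rz": 4.76,"claw": 0.01},
])

```text
clock: 24.95
eef_pos: [519.1, 398.6, 228.9]
tool_rot: [3.14, 0.004, 0.347]
force: [0.5, -1.2, -0.2]
width: 17.2
```

apply_moves([
  {"tx": 0,"ty": 0,"tz": 0,"rx": 0,"ry": 0,"rz": 0,"claw": 0.01},
  {"tx": 0,"ty": 0,"tz": 0,"rx": 0,"ry": 0,"rz": 0,"claw": 0.01},
])

```text
clock: 25.15
eef_pos: [521.3, 396.8, 230.8]
tool_rot: [3.14, 0.001, 0.343]
force: [-0.3, -0.3, -0.8]
width: 17.2
```

apply_moves([
  {"tx": 0,"ty": 0.001,"tz": -0.04,"rx": 0,"ry": 0,"rz": 0,"claw": 0.01},
  {"tx": 0,"ty": 0.001,"tz": -0.08,"rx": 0,"ry": 0,"rz": 0,"claw": 0.01},
  {"tx": 0,"ty": 0.001,"tz": -0.09,"rx": 0,"ry": 0,"rz": 0,"claw": 0.01},
  {"tx": 0,"ty": 0.001,"tz": -0.09,"rx": 0,"ry": 0,"rz": 0,"claw": 0.01},
  {"tx": 0,"ty": 0.001,"tz": -0.09,"rx": 0,"ry": 0,"rz": 0,"claw": 0.01},
  {"tx": 0,"ty": 0.001,"tz": -0.09,"rx": 0,"ry": 0,"rz": 0,"claw": 0.01},
])

```text
clock: 25.75
eef_pos: [522.1, 400.1, 143.6]
tool_rot: [-3.141, -0.004, 0.345]
force: [-0.1, 0.6, 0.1]
width: 17.5
```

apply_moves([
  {"tx": -0.0005,"ty": -0.001,"tz": -0.005,"rx": 0,"ry": 0,"rz": 0,"claw": 0.01},
  {"tx": -0.0005,"ty": -0.001,"tz": -0.01,"rx": 0,"ry": 0,"rz": 0,"claw": 0.01},
  {"tx": -0.0005,"ty": -0.001,"tz": -0.015,"rx": 0,"ry": 0,"rz": 0,"claw": 0.01},
  {"tx": -0.0005,"ty": -0.001,"tz": -0.02,"rx": 0,"ry": 0,"rz": 0,"claw": 0.01},
  {"tx": -0.0005,"ty": -0.001,"tz": -0.02,"rx": 0,"ry": 0,"rz": 0,"claw": 0.01},
])

```text
clock: 26.25
eef_pos: [519.4, 398.4, 120.2]
tool_rot: [3.141, 0.002, 0.345]
force: [1.0, -0.0, -0.7]
width: 17.3
```

Tip is about 12 mm inside the hole with no side force. Continue down.

apply_moves([
  {"tx": 0.0005,"ty": 0,"tz": -0.01,"rx": 0,"ry": 0,"rz": 0,"claw": 0.01},
  {"tx": 0.0005,"ty": 0,"tz": -0.02,"rx": 0,"ry": 0,"rz": 0,"claw": 0.01},
  {"tx": 0.0005,"ty": 0,"tz": -0.03,"rx": 0,"ry": 0,"rz": 0,"claw": 0.01},
  {"tx": 0.0005,"ty": 0,"tz": -0.036,"rx": 0,"ry": 0,"rz": 0,"claw": 0.01},
  {"tx": 0.0005,"ty": 0,"tz": -0.038,"rx": 0,"ry": 0,"rz": 0,"claw": 0.01},
  {"tx": 0.0005,"ty": 0,"tz": -0.0385,"rx": 0,"ry": 0,"rz": 0,"claw": 0.01},
  {"tx": 0.0005,"ty": 0,"tz": -0.0385,"rx": 0,"ry": 0,"rz": 0,"claw": 0.01},
])

```text
clock: 26.95
eef_pos: [520.9, 398.7, 83.0]
tool_rot: [-3.142, -0.001, 0.345]
force: [0.4, -0.3, -0.5]
width: 17.4
```

apply_moves([
  {"tx": 0,"ty": 0,"tz": -0.001,"rx": 0,"ry": 0,"rz": 0,"claw": 0.01},
  {"tx": 0,"ty": 0,"tz": -0.001,"rx": 0,"ry": 0,"rz": 0,"claw": 0.01},
  {"tx": 0,"ty": 0,"tz": -0.001,"rx": 0,"ry": 0,"rz": 0,"claw": 0.055},
  {"tx": 0,"ty": 0,"tz": -0.001,"rx": 0,"ry": 0,"rz": 0,"claw": 0.055},
  {"tx": 0,"ty": 0,"tz": -0.001,"rx": 0,"ry": 0,"rz": 0,"claw": 0.055},
  {"tx": 0,"ty": 0,"tz": 0.01,"rx": 0,"ry": 0,"rz": 0,"claw": 0.055},
  {"tx": 0,"ty": 0,"tz": 0.05,"rx": 0,"ry": 0,"rz": 0,"claw": 0.055},
  {"tx": 0,"ty": 0,"tz": 0.1,"rx": 0,"ry": 0,"rz": 0,"claw": 0.055},
  {"tx": -0.03,"ty": -0.03,"tz": 0.16,"rx": 0,"ry": 0,"rz": 0,"claw": 0.055},
  {"tx": -0.03,"ty": -0.038,"tz": 0.195,"rx": 0,"ry": 0,"rz": 0,"claw": 0.055},
  {"tx": -0.03,"ty": -0.038,"tz": 0.195,"rx": 0,"ry": 0,"rz": 0,"claw": 0.055},
  {"tx": -0.03,"ty": -0.038,"tz": 0.195,"rx": 0,"ry": 0,"rz": 0,"claw": 0.055},
])

```text
clock: 28.15
eef_pos: [491.6, 360.6, 280.8]
tool_rot: [-3.139, -0.005, 0.344]
force: [-0.0, -0.1, -1.3]
width: 55.0
```

Run:
```python
from h import *
st=read_state();print(st['eef_pos'],st['force'])
c=calibration('wrist');im=get_image('wrist')
t,S=rect(c,im,np.array([520.8,398.]),118,40);t=cv2.resize(t,(400,400));cv2.circle(t,(200,200),3,(0,255,0),-1)
sc=get_image('scene');sd=get_image('side')
o=np.zeros((600,800,3),np.uint8);o[:400,:400]=t
o[:300,400:]=cv2.resize(sc[130:290,220:510],(400,300)); o[300:600,400:]=cv2.resize(sd[140:340,210:420],(400,300))
o[400:600,:400]=cv2.resize(im[:300],(400,200))
save('fin',np.clip(o*1.5,0,255).astype(np.uint8))
d=calibration('side');
for xy in ((605,-57.3),(615,86.3)): print(pack(calibration('scene'),sc,xy,45,79))
```

```text
[491.57575936 360.63110565 280.76262869] [-0.04300322 -0.06603942 -1.31379401]
(array([606.45846936, -55.67896158]), np.float64(166.6731972974408), np.float64(37.28460666477219), [([8.8, 25.1], 6.0), ([3.2, 4.7], 15.9)])
(array([615.36657453,  85.23640794]), np.float64(177.98824213756362), np.float64(37.01424115321642), [([8.3, 24.9], 4.2), ([3.6, 17.6], 3.4)])
```

View pics/fin.png

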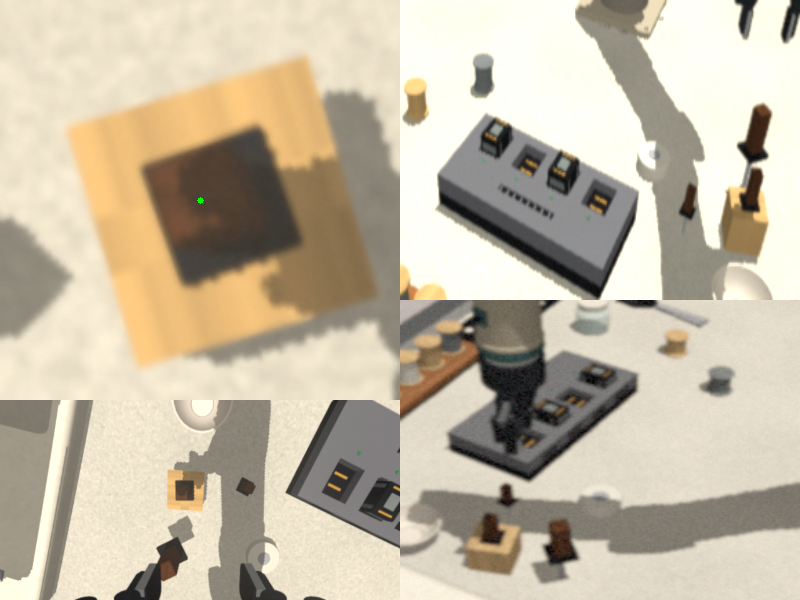

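The pin stands in its stand, flange flat on top, handle top where expected. Both packs are seated, and the other things look undisturbed.

```bash
python3 -c "
from cell import finish_job
print(finish_job())"
```

```text
the job is handed in; nothing more can be done
None
```

The job is handed in, at about 28 s on the robot's clock. The hand-in reported no verdict.

- **Packs:** I found two packs on the table and put them in bays 1 and 3. Each was pressed to a firm stop at about 25 N, with its underside at about 33 mm, which is fully home. In the wrist view both were within about 1 mm of their bay centres.
- **Reset:** One channel square showed a recess, so I took it for the real hole, 15.7 mm from mid-channel. I set the tip in the channel and slid it about 10 mm. It stuck briefly at the hole's edge at 19 N, then dropped in. I pushed the plunger to its stop (13 N) and held it there for over a second.
- **Pin:** It is back upright in its stand, with the flange on top and the handle centred. The gripper is clear of everything.
- **Last check:** The final pictures showed the packs seated and the sewing things apparently undisturbed. The scene camera put pack 1 about 2 mm from its bay centre and turned 10° off. The brass strip was only partly picked out from that far away, and the nearer wrist view did not show this, so I did not act on it. I did not re-measure the packs from close up at the end.

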